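# Turn the mould-opening bar round in its blade guard

### The arm

A 6-joint arm with a two-finger parallel gripper is mounted at the origin on a cart in front of the work surface, level with it; the furniture and walls round the work are solid. World frame = base frame: x ahead of the robot, y to its left, z up, the work surface at z = 0. Lengths are in mm, angles in rad, forces in N, time in s.
With the tool pointing down it reaches from about 325 to 850 mm from the base axis. Payload 15.5 kg.
Tool frame: the origin (TCP) lies at the very end of the fingers, on their centre line; the grasp point (between the pads) lies r.pinch_z behind it (r.pinch_z is the distance from the TCP to the grasp point, in mm); x points along the fingers, z is the direction in which the jaws open and shut, and the axes are right-handed (so a half turn about x gives the same grasp; the last joint's range is limited). The gripper opens to 91 mm and grips with 3 to 60 N. Pads are 32 mm wide; open, the fingers measure 118 mm over their backs; the gripper's body (76 mm by 178 mm) begins 60 mm behind the grasp point.
Start: joints at [1.083, 0.494, 1.345, -0, 1.302, -0.096], TCP at [238.653, 577.643, 213.915] pointing down, gripper open.
Joint ranges: [-2.91, 2.91], [-0.82, 2.16], [0.22, 2.67], [-1.22, 4.37], [0.12, 2.79], [-3.08, 3.08]. Speed limits (rad/s): [1.89, 1.89, 2.57, 3.01, 3.01, 3.01].

### API

Orientations are given as a 3x3 rotation matrix whose columns are the frame's x, y, z axes.
In Python, from plant import status, optics, ticket, r gives the robot as it stands. The module is installed in compiled form; this text tells all that it offers.
- The arm moves only by the tool apply_moves, never from a script. Its argument "rows" is a list of rows, each an object with "dp": the shift along the tool's x, y, z in mm, a list of three; "twist": the turn, a rotation vector about the tool's x, y, z in degrees, a list of three; "claw": the closure, from 0 (fully open) to 1 (shut). In form: [{"dp": [tx, ty, tz], "twist": [rx, ry, rz], "claw": claw}, ...]. A call has 1 to 5 rows; each row is the pose to reach, as a shift and turn from the pose commanded when the call began, along the tool's axes at that moment; what a row does not reach only later rows make up. A row lasts 1/8 s, in which the tool goes at most 62.5 mm and 10.7 degrees, less where a joint would pass 70% of its speed; a pose out of reach is approached as far as the arm can. A call with a gripper value outside its range is refused whole. The fingers move at their own pace and stop on an object; the grip force is fixed at half the most. Time passes only in rows, so rows that repeat a pose let the fingers close. It gives the time, the measured TCP pose, the force and the opening at its end, in the units of the state.
- status.get_state(): the state, without advancing time (a new reading comes with each control period).
- optics.camera(name): name is "side" or "top" or "wrist"; returns the picture (384x512x3 uint8, red, green, blue); there is no depth.
- optics.camera_model(name): a dict with "intrinsics" (3x3 intrinsics, pixels), "R" (3x3) and "t" (3): a world point X has camera coordinates R X + t. Camera axes: x right, y down, z forward; pixel columns grow to the right and rows downward; lengths in mm; the calibration is good to about 2 mm. A picture is of the moment at which its call begins: read the wrist's pose just before it. camera_model takes no time and is no camera call; for the wrist camera it gives the pose at the moment of the call.
- ticket.job_done(): hands the job in, once; it reports no verdict.
The state is a dict: "clock": time; "joint_pos": joint angles; "qd": joint speeds; "joint_torque": joint torques, N m; "ee_pos": TCP position; "tool_rot": TCP orientation; "ft_force": force on the tool from outside, world axes, zero at the start; "ft_torque": the same for the moment, N m; "finger_gap": finger opening in mm.
Only numpy, scipy, OpenCV 4.12 (cv2) and the standard library are available. Lean on these libraries where they do the work, as an engineer would, in place of code of your own. Each camera call takes 0.05 s, during which the arm holds its last target.

### The job

The mould-opening bar was put back the wrong way round: its handle is in the blade guard and the steel blade sticks out. Draw it out by the blade, press it down into the spring clip until it rests on the clip's seat, let go, then take it again by the orange handle and slide it blade first fully home into the guard, leaving it there. Do not lay the bar on the bench on the way, and leave the moulds where they are.

Things in the scene. Friction and masses are not known exactly. Their poses are not given: they have to be found in the camera images.
- bar: mould-opening bar, 160 mm long, 60 to 130 g, balanced within 10 mm of its middle. Orange handle with black bands, 85 long, 16 wide, 14 high; steel blade 75 long, 14 wide, 8 thick. Origin: middle of the length, level with the handle's underside; mid height of both parts is z = 7 mm. +x points to the blade tip, z up. Grip either part across its width (y). Starts level in the guard, handle end under the hood
- blade_tip (a point): middle of the bar's blade tip, mid height: bar x = +80 mm. The blade runs from x = 5 to 80; its last 12 mm are only 4 mm thick
- handle_end (a point): middle of the end face of the orange handle, mid height: bar x = -80 mm. The handle runs from x = -80 to 5. At the start it is 1 to 4 mm from the tunnel's end wall
- guard: blade guard, fixed: aluminium rail 34 mm wide and 20 high from x = 20 to 131 mm in its own frame, with a clear tunnel hood with a red stripe over x = 55 to 131, roof top z = 50. Origin at bench level, 20 mm in front of the rail; +x points into the tunnel. The bar slides on the rail (underside at z = 20). Two fixing lugs 6 mm high (screws 9) reach y = +-38 at x = 95 to 125
- hood_mouth (a point): centre of the tunnel's mouth (guard x = 55), at the mid height (z = 27) of a bar lying on the rail; axes as the guard's. Inside 24 mm wide, 26 high, end wall 70 mm in, so 70 mm of the bar goes in and 90 mm stays out. Flared cheeks stand 10 mm in front of the mouth beside the bar (outer width about 45 mm)
- clip: spring clip, fixed: base plate 70 (x) x 50 (y) x 8 mm, above it a grey block 60 (x) x 22 (y), its ears up to z = 68, and two steel jaws, tops at z = 81, between the ears. Origin at bench level under its centre, z up. The bar is held along the clip's y axis, either way round, middle of the bar over the clip, and sticks out freely on both sides of the block
- clip_seat (a point): centre of the seat, z = 45 mm, axes as the clip's: the handle's underside rests here. Jaws are 22 mm long (y), 13 mm apart when shut, lips flaring to about 25 mm at the top; each springs back up to 7 mm along x. Pushing the 16 mm wide handle down between them takes about 5 to 10 N; friction then holds it, and lifting it out takes about 5 N
- open_mould: bystander: rubber mould, dark red over cream, 86 x 66 x 24 mm, lying on the bench; origin at the centre of its underside
- pink_mould: bystander: pink rubber mould, 82 x 58 x 25 mm, lying on the bench; origin at the centre of its underside
- mould_front1: bystander: lowest of a stack of three pink rubber moulds, 80 x 57 x 23 mm; origin at the centre of its underside
- mould_front2: bystander: middle mould of the stack, 80 x 56 x 25 mm; origin at the centre of its underside
- mould_front3: bystander: top mould of the stack, 82 x 55 x 28 mm; origin at the centre of its underside
There are look-alikes about, which are no part of the job. Of the things like the bar, leave any that is green; of the rest the larger one is meant.

How it is judged:
By the outcome, as a careful person would: the job done as asked, in the order asked, and still so for the second after the job is handed in, with the robot touching nothing.
It also fails if it takes over 72 s, if anything falls off the work surface, if the arm or the gripper's body presses on something with over 40 N, if the wrist force passes 120 N, or if a joint passes its speed limit or range.

## Working session

There is one attempt and no reset: what is moved stays moved. The work goes in short steps, Python scripts to look and compute and a tool call to move; the robot and the scene stay as the last step left them, time stands still between calls to the robot, and variables do not carry over. Pictures are saved under pics/ and viewed, and the job is handed in when it is done.

Besides the shell and the picture viewer there is one more tool, called after "Call:" as name(argument=value, ...) on one line, values as JSON. apply_moves: Moves the arm, as the interface text tells. Its arguments: {"type":"object","properties":{"rows":{"type":"array"}},"required":["rows"]}

```bash
mkdir -p pics; python3 - <<'E'
from plant import status, optics, r
import cv2, numpy as np
s=status.get_state()
for k,v in s.items(): print(k,np.round(v,3).tolist())
print(r.pinch_z)
for n in ["side","top","wrist"]:
    m=optics.camera_model(n)
    print(n,{k:np.round(v,3).tolist() for k,v in m.items()})
    cv2.imwrite(f"pics/{n}0.png",optics.camera(n)[:,:,::-1])
E
```

```text
clock 0.0
joint_pos [1.084, 0.494, 1.346, 0.0, 1.303, -0.095]
qd [0.0, -0.002, 0.001, -0.002, -0.001, 0.001]
joint_torque [-0.0, -87.879, -38.187, 0.071, 0.053, -0.0]
ee_pos [238.451, 577.302, 213.335]
tool_rot [[-0.001, -0.924, 0.382], [-0.001, 0.382, 0.924], [-1.0, 0.0, -0.001]]
ft_force [0.311, -0.165, 0.738]
ft_torque [-0.028, -0.037, -0.053]
finger_gap 91.234
18.8
side {'intrinsics': [[375.476, 0.0, 255.144], [0.0, 375.476, 187.237], [0.0, 0.0, 1.0]], 'R': [[0.828, -0.56, -0.017], [-0.238, -0.325, -0.915], [0.507, 0.762, -0.403]], 't': [-577.762, 100.793, 1412.303]}
top {'intrinsics': [[436.177, 0.0, 252.893], [0.0, 436.177, 188.475], [0.0, 0.0, 1.0]], 'R': [[0.006, -1.0, -0.003], [-0.991, -0.005, -0.134], [0.134, 0.004, -0.991]], 't': [-238.306, 546.813, 1335.22]}
wrist {'intrinsics': [[269.461, 0.0, 249.11], [0.0, 269.461, 191.519], [0.0, 0.0, 1.0]], 'R': [[0.382, 0.924, -0.001], [0.897, -0.371, 0.241], [0.223, -0.093, -0.97]], 't': [-624.716, -27.136, 389.16]}
```

View pics/side0.png

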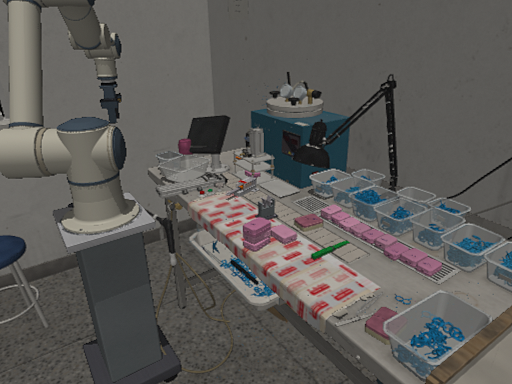

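View pics/top0.png

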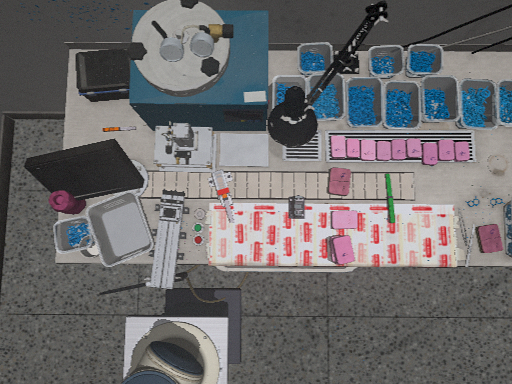

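View pics/wrist0.png

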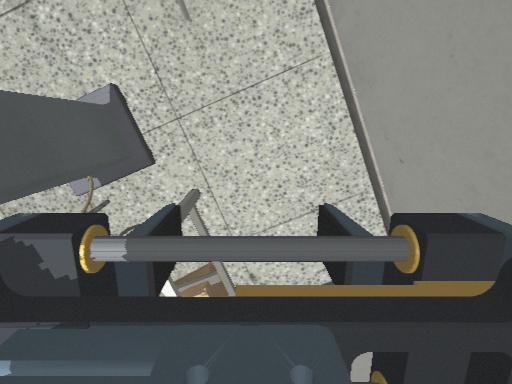

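The top view shows three things like the bar:
- A grey and orange one in the guard, at about (220,193).
- A small orange one, at (119,129).
- A green one, at (390,197).

The clip is at about (297,207). I'll enlarge these to check.

```bash
python3 - <<'E'
import cv2, numpy as np
t=cv2.imread("pics/top0.png"); s=cv2.imread("pics/side0.png")
a=cv2.resize(t[155:245,195:325],None,fx=6,fy=6,interpolation=cv2.INTER_CUBIC)
cv2.imwrite("pics/c1.png",a)
b=cv2.resize(s[145:265,190:330],None,fx=5,fy=5,interpolation=cv2.INTER_CUBIC)
cv2.imwrite("pics/c2.png",b)
c=cv2.resize(t[110:150,85:165],None,fx=6,fy=6,interpolation=cv2.INTER_CUBIC)
cv2.imwrite("pics/c3.png",c)
E
```

```text
(no output)
```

View pics/c1.png

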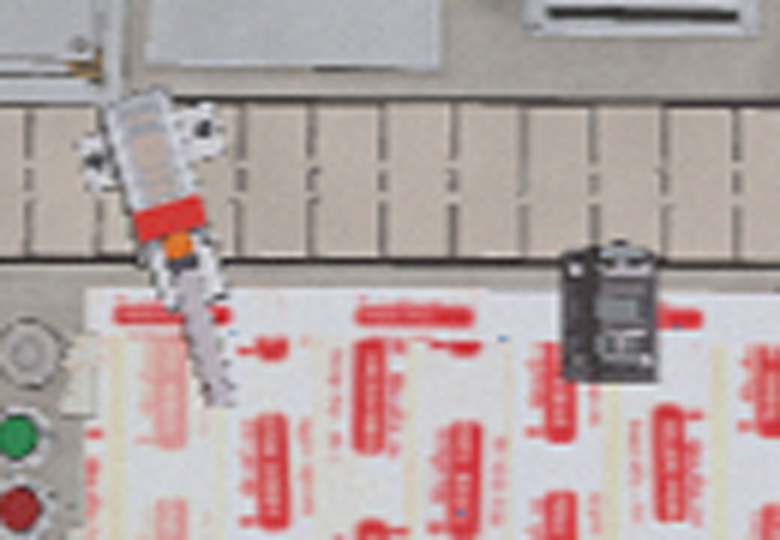

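View pics/c2.png

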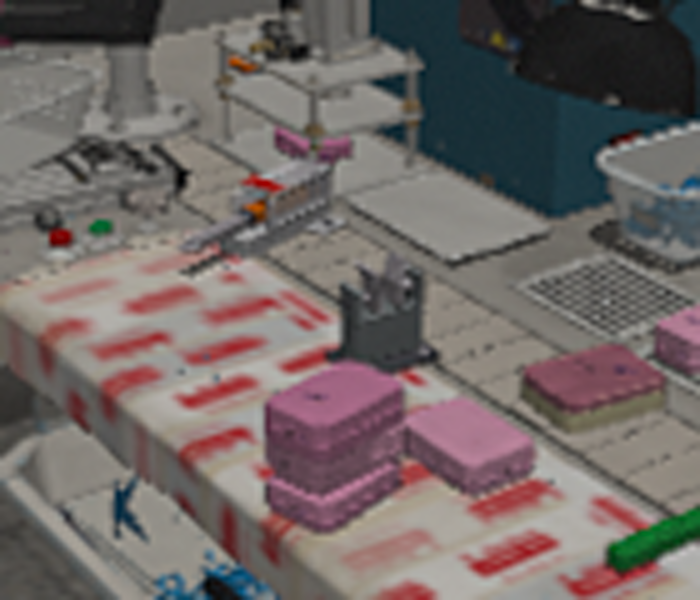

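View pics/c3.png

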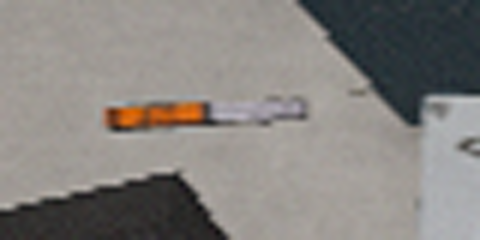

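The bar in the guard is the one meant. It is orange and about 160 mm long, against about 100 mm for the small orange one at (119,129), and the third is green. The crop shows the blade tip at about (231.7,222) and the orange handle at the mouth at about (224.5,196), with the clip centre at (296.7,207.5). Next I'll get coarse positions and bring the wrist camera over.

```bash
cat > h.py <<'E'
import numpy as np, cv2
from plant import status, optics, r
def ray(m,uv):
    K,R,t=[np.array(m[k]) for k in("intrinsics","R","t")]
    d=R.T@np.linalg.inv(K)@np.array([uv[0],uv[1],1.]); return -R.T@t, d/np.linalg.norm(d)
def atz(m,uv,z):
    c,d=ray(m,uv); return c+d*(z-c[2])/d[2]
def tri(obs):
    A=np.zeros((3,3));b=np.zeros(3);P=[]
    for m,uv in obs:
        c,d=ray(m,uv);M=np.eye(3)-np.outer(d,d);A+=M;b+=M@c;P.append((M,c))
    x=np.linalg.solve(A,b); return x,[np.linalg.norm(M@(x-c)).round(2) for M,c in P]
def proj(m,X):
    K,R,t=[np.array(m[k]) for k in("intrinsics","R","t")]
    p=K@(R@np.array(X)+t); return p[:2]/p[2]
def snap(n,name):
    import pickle
    m=optics.camera_model(n); im=optics.camera(n)[:,:,::-1].copy()
    cv2.imwrite(f"pics/{name}.png",im); pickle.dump(m,open(f"pics/{name}.pkl","wb")); return m,im
def tomove(p,yawvec=None):
    "dp in tool axes to bring TCP to p; twist deg about tool x so that tool z axis -> +-yawvec"
    s=status.get_state(); R=np.array(s["tool_rot"]); return R.T@(np.array(p)-np.array(s["ee_pos"]))
E
python3 - <<'E'
from h import *
m=optics.camera_model("top"); s=status.get_state()
for n,uv,z in [("tip",(231.7,222),27),("hoodend",(218.3,170.8),50),("mouth",(224,190.5),50),("clip",(296.7,207.5),68),("clipbaseish",(296.7,207.5),8)]: print(n,atz(m,uv,z).round(1))
w=optics.camera_model("wrist");c,d=ray(w,(256,192));R=np.array(s["tool_rot"])
print("cam in tool",R.T@(c-s["ee_pos"]),"axis",R.T@np.array(w["R"]).T)
E
```

```text
tip [ 443.  -169.4   27. ]
hoodend [ 601.6 -126.7   50. ]
mouth [ 539.5 -145.4   50. ]
clip [ 486.  -369.4   68. ]
clipbaseish [ 491.5 -375.3    8. ]
cam in tool [-170.11170716   67.408029      0.3217255 ] axis [[-2.72246753e-05 -2.41537742e-01  9.70391425e-01]
 [-3.19296587e-04 -9.70391374e-01 -2.41537738e-01]
 [ 9.99999949e-01 -3.16418457e-04 -5.07035866e-05]]
```

Call:
apply_moves(rows=[{"dp": [-200,0,0],"twist": [10,0,0],"claw": 0},{"dp": [-200,0,0],"twist": [20,0,0],"claw": 0},{"dp": [-200,0,0],"twist": [30,0,0],"claw": 0},{"dp": [-200,0,0],"twist": [40,0,0],"claw": 0}])

```text
clock: 0.65
ee_pos: [239.1, 578.5, 418.6]
tool_rot: [[0.003, -0.457, 0.889], [0.006, 0.889, 0.457], [-1.0, 0.004, 0.006]]
ft_force: [0.0, 0.5, -1.0]
finger_gap: 90.8
```

```bash
python3 - <<'E'
from h import *
print(tomove([490,-150,400]), status.get_state()["joint_pos"])
m=optics.camera_model("top");print(tri([(m,(80,160)),(optics.camera_model("side"),(207,133))]))
E
```

```text
[  15.04937972 -762.68384179 -110.27509182] [ 1.08358036e+00  3.78776678e-01  9.93741967e-01 -3.35463071e-05
  1.76234457e+00  6.08404591e-01]
(array([605.84535529, 271.54841671, 150.81660518]), [np.float64(8.62), np.float64(8.62)])
```

Call:
apply_moves(rows=[{"dp": [15,-762,-110],"twist": [102,0,0],"claw": 0},{"dp": [15,-762,-110],"twist": [102,0,0],"claw": 0},{"dp": [15,-762,-110],"twist": [102,0,0],"claw": 0},{"dp": [15,-762,-110],"twist": [102,0,0],"claw": 0},{"dp": [15,-762,-110],"twist": [102,0,0],"claw": 0}])

```text
clock: 1.27
ee_pos: [342.2, 280.9, 407.7]
tool_rot: [[0.0, 0.446, 0.895], [-0.0, 0.895, -0.446], [-1.0, -0.0, 0.0]]
ft_force: [1.1, 0.1, 0.3]
finger_gap: 91.0
```

```bash
python3 - <<'E'
from h import *
print(tomove([490,-150,300]), status.get_state()["joint_pos"])
E
```

```text
[ 107.7410331  -319.72976575  324.52373551] [ 5.52455186e-01  7.90075678e-02  1.42293459e+00 -9.34096584e-05
  1.63962380e+00  1.01487311e+00]
```

Call:
apply_moves(rows=[{"dp": [108,-320,324],"twist": [48,0,0],"claw": 0},{"dp": [108,-320,324],"twist": [48,0,0],"claw": 0},{"dp": [108,-320,324],"twist": [48,0,0],"claw": 0},{"dp": [108,-320,324],"twist": [48,0,0],"claw": 0},{"dp": [108,-320,324],"twist": [48,0,0],"claw": 0}])

```text
clock: 1.9
ee_pos: [442.3, -6.4, 335.3]
tool_rot: [[0.0, 0.963, 0.268], [0.0, 0.268, -0.963], [-1.0, 0.0, 0.0]]
ft_force: [0.3, -0.5, -0.8]
finger_gap: 90.9
```

```bash
python3 - <<'E'
from h import *
print(tomove([490,-150,200]), status.get_state()["joint_pos"])
E
```

```text
[135.3358627    7.42000241 151.16997626] [-1.49640756e-01  1.17318354e-01  1.56868887e+00  9.41142191e-05
  1.45528875e+00  1.14951033e+00]
```

Call:
apply_moves(rows=[{"dp": [135,7,140],"twist": [0,0,0],"claw": 0},{"dp": [135,7,140],"twist": [0,0,0],"claw": 0},{"dp": [135,7,140],"twist": [0,0,0],"claw": 0},{"dp": [135,7,140],"twist": [0,0,0],"claw": 0},{"dp": [135,7,140],"twist": [0,0,0],"claw": 0}])

```text
clock: 2.52
ee_pos: [486.8, -137.0, 200.6]
tool_rot: [[-0.001, 0.962, 0.272], [0.001, 0.272, -0.962], [-1.0, -0.001, -0.001]]
ft_force: [-0.2, -0.0, 0.3]
finger_gap: 91.5
```

```bash
python3 - <<'E'
from h import *
s=status.get_state();print(s["ee_pos"],s["tool_rot"],s["joint_pos"])
m,im=snap("wrist","w1")
im=cv2.resize(im,None,fx=1.5,fy=1.5,interpolation=cv2.INTER_CUBIC);cv2.imwrite("pics/w1b.png",im)
E
```

```text
[ 486.80173771 -136.98637415  200.64320147] [[-8.51996476e-04  9.62247024e-01  2.72176302e-01]
 [ 5.44635215e-04  2.72176807e-01 -9.62247104e-01]
 [-9.99999489e-01 -6.71594343e-04 -7.55967295e-04]] [-3.92560611e-01  3.42618172e-01  1.65152274e+00  1.94347872e-04
  1.14844729e+00  9.02501632e-01]
```

View pics/w1b.png

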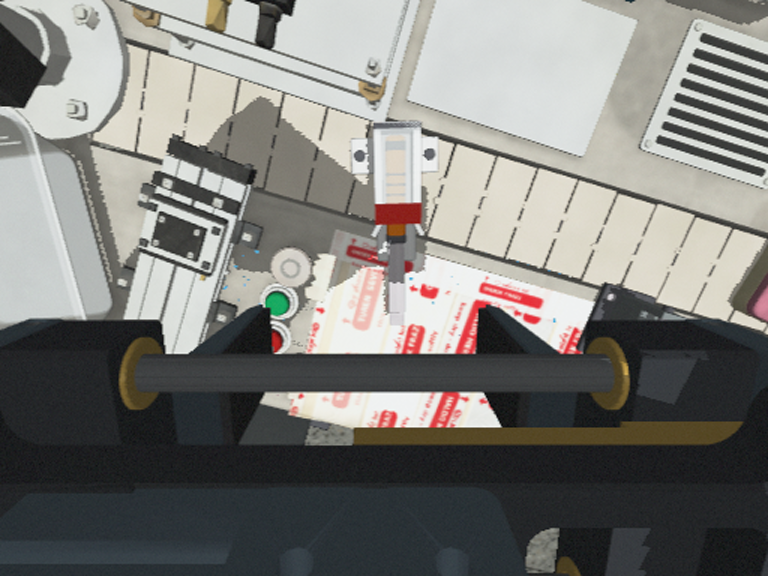

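The wrist picture (1.5x) shows the guard hood at (397,165) with its red stripe at (398,213). The orange handle is at the mouth, (397,230), and the blade tip is at about (397,325). I'll take a second view.

Call:
apply_moves(rows=[{"dp": [20,-60,60],"twist": [0,0,0],"claw": 0},{"dp": [20,-60,60],"twist": [0,0,0],"claw": 0},{"dp": [20,-60,60],"twist": [0,0,0],"claw": 0},{"dp": [20,-60,60],"twist": [0,0,0],"claw": 0}])

```text
clock: 3.08
ee_pos: [446.3, -210.4, 181.8]
tool_rot: [[0.002, 0.962, 0.274], [-0.001, 0.274, -0.962], [-1.0, 0.001, 0.001]]
ft_force: [0.1, 0.8, 0.3]
finger_gap: 91.3
```

```bash
python3 - <<'E'
from h import *
m,im=snap("wrist","w2")
im=cv2.resize(im,None,fx=1.5,fy=1.5,interpolation=cv2.INTER_CUBIC);cv2.imwrite("pics/w2b.png",im)
for i,(x,y) in {1:(220,70),2:(140,30)}.items():
    im=cv2.imread(f"pics/w{i}.png"); c=im[y:y+150,x:x+90]; print(x,y)
    cv2.imwrite(f"pics/w{i}c.png",cv2.resize(c,None,fx=4,fy=4,interpolation=cv2.INTER_CUBIC))
E
```

```text
220 70
140 30
```

View pics/w2b.png

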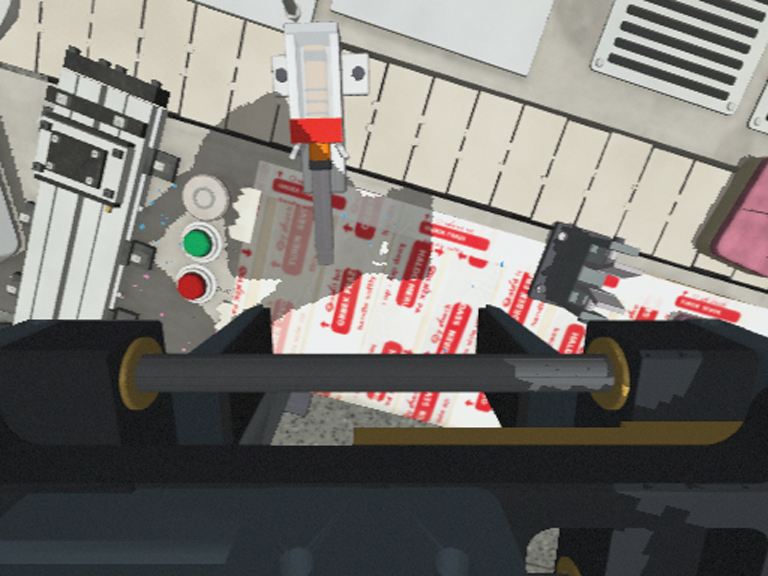

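View pics/w1c.png

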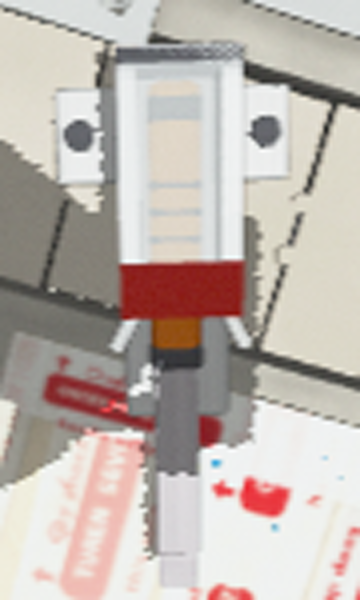

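View pics/w2c.png

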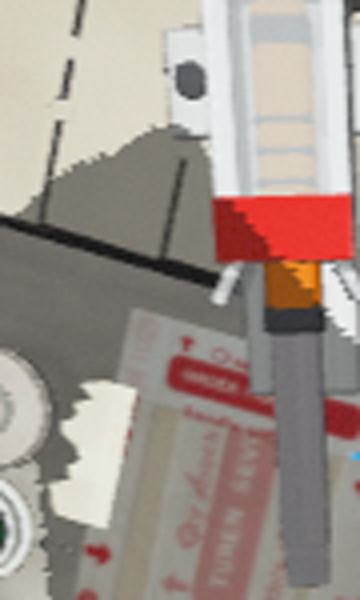

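```bash
python3 - <<'E'
from h import *
import pickle
a,b=[pickle.load(open(f"pics/w{i}.pkl","rb")) for i in(1,2)]
def A(u,v): return (220+u/4,70+v/4)
def B(u,v): return (140+u/4,30+v/4)
pts={"tip":(A(179,586),B(306.5,584)),"bandend":(A(178,365),B(296,331)),
"mouthL":(A(121,318),B(215,261)),"mouthR":(A(243,315),B(351,261)),
"railL":(A(128,412),B(247,392)),"screwL":(A(78,135),B(190,82)),"screwR":(A(265,130),(238.7,48.7))}
P={}
for k,(u,v) in pts.items():
    P[k],e=tri([(a,u),(b,v)]); print(k,P[k].round(1),e)
P={k:v for k,v in P.items()}
d=P["bandend"]-P["tip"];print("bar len75?",np.linalg.norm(d),np.degrees(np.arctan2(d[1],d[0])))
for m,sel in((a,0),(b,1)):
    t=atz(m,pts["tip"][sel],27);bb=atz(m,pts["bandend"][sel],31);d=bb-t
    ml=atz(m,pts["mouthL"][sel],50);mr=atz(m,pts["mouthR"][sel],50);sl=atz(m,pts["screwL"][sel],9);sr=atz(m,pts["screwR"][sel],9)
    mm=(ml+mr)/2;g=(sl+sr)/2
    print(t.round(1),bb.round(1),np.linalg.norm(d),np.degrees(np.arctan2(d[1],d[0])),"mouth",mm.round(1),np.linalg.norm(ml-mr),"screws",sl.round(1),sr.round(1),np.degrees(np.arctan2((sl-sr)[0],-(sl-sr)[1])),"ax",np.degrees(np.arctan2((g-mm)[1],(g-mm)[0])))
E
```

```text
tip [ 443.3 -170.6   30.5] [np.float64(0.21), np.float64(0.21)]
bandend [ 513.8 -149.4   29. ] [np.float64(0.15), np.float64(0.15)]
mouthL [ 525.  -127.3   50.9] [np.float64(0.12), np.float64(0.12)]
mouthR [ 535.2 -161.8   48.6] [np.float64(0.38), np.float64(0.38)]
railL [ 493.1 -138.6   20.4] [np.float64(0.51), np.float64(0.51)]
screwL [573.8 -99.1   4.5] [np.float64(0.21), np.float64(0.21)]
screwR [ 591.5 -156.7    6.8] [np.float64(0.14), np.float64(0.14)]
bar len75? 73.62439725052711 16.732089793531884
[ 442.4 -171.2   27. ] [ 514.1 -149.3   31. ] 75.13710045559796 16.99071565029995 mouth [ 530.3 -144.6   50. ] 35.99431938483952 screws [573.7 -99.5   9. ] [ 591.4 -156.6    9. ] -162.76243815630468 ax 17.610538088010436
[ 442.3 -170.3   27. ] [ 513.6 -149.6   31. ] 74.32829719023064 16.176835218946202 mouth [ 529.8 -144.4   50. ] 36.051922503930584 screws [ 572.8 -100.2    9. ] [ 590.9 -156.9    9. ] -162.27918106054193 ax 16.965823212623164
```

The heights agree with the text: blade about 29, hood top 50, rail 20. The guard yaw is about 17° and the blade tip is at (442.4,-170.8). I'll go to bar x = 43, just in front of the rail.

```bash
python3 - <<'E'
from h import *
print(tomove([477.8,-160.1,70]),tomove([477.8,-160.1,9]))
E
```

```text
[111.65836887  43.80585372 -39.77716842] [172.65829446  43.73244383 -39.83790449]
```

Call:
apply_moves(rows=[{"dp": [30,43.8,-39.8],"twist": [-0.9,0,0],"claw": 0},{"dp": [80,43.8,-39.8],"twist": [-0.9,0,0],"claw": 0.3},{"dp": [112,43.8,-39.8],"twist": [-0.9,0,0],"claw": 0.4},{"dp": [112,43.8,-39.8],"twist": [-0.9,0,0],"claw": 0.4}])

```text
clock: 3.62
ee_pos: [476.3, -159.5, 67.6]
tool_rot: [[-0.003, 0.957, 0.289], [0.002, 0.289, -0.957], [-1.0, -0.002, -0.002]]
ft_force: [0.1, -0.9, 0.5]
finger_gap: 64.1
```

```bash
python3 - <<'E'
from h import *
s=status.get_state();print(tomove([477.8,-160.1,9]),s["tool_rot"],s["finger_gap"])
m,im=snap("wrist","w3")
print(proj(m,[477.8,-160.1,27]))
im=cv2.resize(im,None,fx=1.5,fy=1.5,interpolation=cv2.INTER_CUBIC);cv2.imwrite("pics/w3b.png",im)
E
```

```text
[58.56358319  1.39491731  1.18219659] [[-0.00303457  0.95718083  0.28947477]
 [ 0.00151372  0.28948017 -0.95718281]
 [-0.99999425 -0.00246645 -0.00232735]] 64.09425742175134
[250.66197042 208.34950202]
```

View pics/w3b.png

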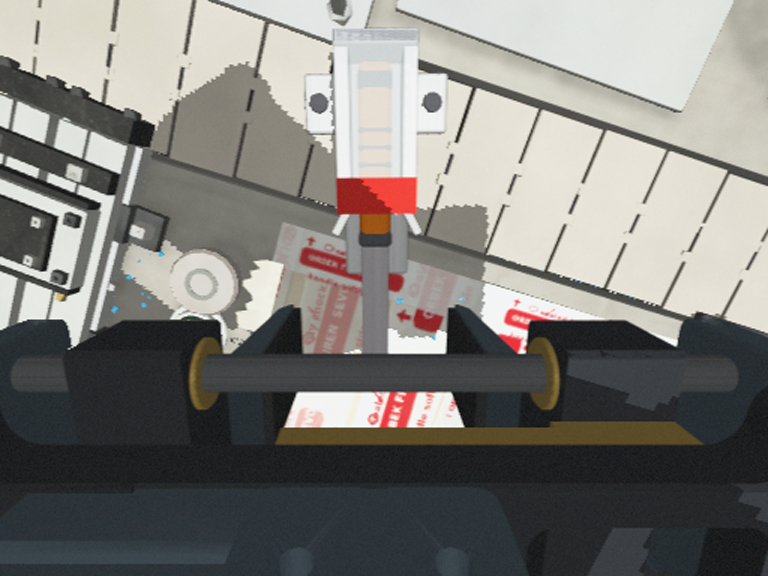

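The blade is centred between the fingers (column 375, with the fingers at 300 and 450). I'll descend and close.

Call:
apply_moves(rows=[{"dp": [40,1.4,0.5],"twist": [0,0,0],"claw": 0.4},{"dp": [58,1.4,0.5],"twist": [0,0,0],"claw": 0.6},{"dp": [58,1.4,0.5],"twist": [0,0,0],"claw": 1},{"dp": [58,1.4,0.5],"twist": [0,0,0],"claw": 1},{"dp": [58,1.4,0.5],"twist": [0,0,0],"claw": 1}])

```text
clock: 4.3
ee_pos: [479.2, -161.4, 12.0]
tool_rot: [[0.002, 0.958, 0.288], [-0.001, 0.288, -0.958], [-1.0, 0.001, 0.001]]
ft_force: [-0.0, 0.7, -0.5]
finger_gap: 17.9
```

Call:
apply_moves(rows=[{"dp": [0,0,0],"twist": [0,0,0],"claw": 1},{"dp": [0,0,0],"twist": [0,0,0],"claw": 1}])

```text
clock: 4.55
ee_pos: [478.9, -161.3, 11.4]
tool_rot: [[0.001, 0.958, 0.288], [-0.001, 0.288, -0.958], [-1.0, 0.001, 0.001]]
ft_force: [-1.4, -0.7, 9.0]
finger_gap: 13.7
```

Call:
apply_moves(rows=[{"dp": [-2,-15,0],"twist": [0,0,0],"claw": 1},{"dp": [-3,-45,0],"twist": [0,0,0],"claw": 1},{"dp": [-3,-75,0],"twist": [0,0,0],"claw": 1},{"dp": [-4,-97,0],"twist": [0,0,0],"claw": 1},{"dp": [-4,-97,0],"twist": [0,0,0],"claw": 1}])

```text
clock: 5.18
ee_pos: [383.6, -188.9, 14.9]
tool_rot: [[-0.001, 0.958, 0.286], [0.001, 0.286, -0.958], [-1.0, -0.001, -0.001]]
ft_force: [0.6, -0.2, -0.7]
finger_gap: 13.5
```

Call:
apply_moves(rows=[{"dp": [-50,0,0],"twist": [0,0,0],"claw": 1},{"dp": [-100,0,0],"twist": [0,0,0],"claw": 1},{"dp": [-140,0,0],"twist": [0,0,0],"claw": 1},{"dp": [-140,0,0],"twist": [0,0,0],"claw": 1}])

```text
clock: 5.68
ee_pos: [387.2, -189.7, 157.4]
tool_rot: [[0.005, 0.958, 0.288], [-0.003, 0.288, -0.958], [-1.0, 0.004, 0.004]]
ft_force: [0.1, 0.3, -1.9]
finger_gap: 14.0
```

```bash
python3 - <<'E'
from h import *
s=status.get_state();print(s["finger_gap"],s["joint_pos"],s["ee_pos"])
m,im=snap("wrist","w4")
im=cv2.resize(im,None,fx=1.5,fy=1.5,interpolation=cv2.INTER_CUBIC);cv2.imwrite("pics/w4b.png",im)
m,im=snap("side","s4")
cv2.imwrite("pics/s4b.png",cv2.resize(im[100:260,130:330],None,fx=3.5,fy=3.5,interpolation=cv2.INTER_CUBIC))
c=np.array([486,-372.,0])
for yy in (-300,-372): print(tomove([500,yy,150]))
E
```

```text
14.02385239319919 [-5.94258230e-01  3.01272976e-01  1.87811612e+00  2.68605622e-05
  9.56572528e-01  6.84103011e-01] [ 387.21661224 -189.71694041  157.36533133]
[  4.87825367  77.37265087 139.3466728 ]
[  4.91008606  56.62224696 208.29172139]
```

View pics/w4b.png

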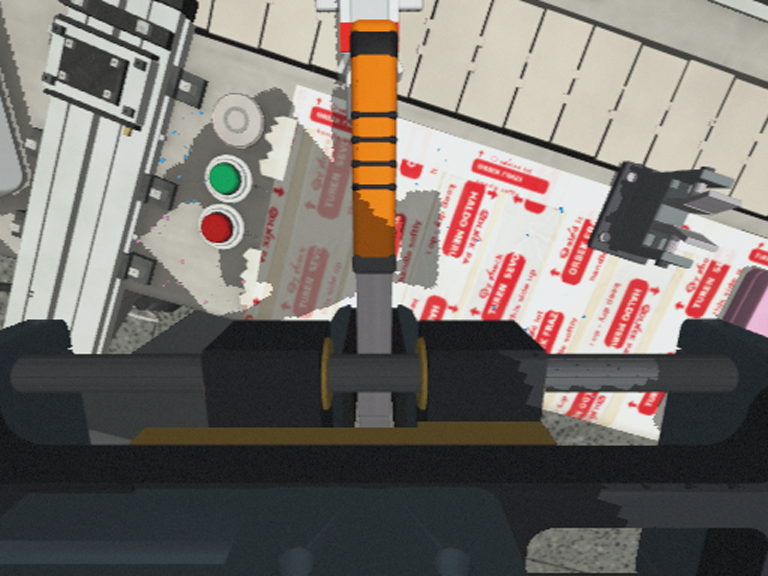

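View pics/s4b.png

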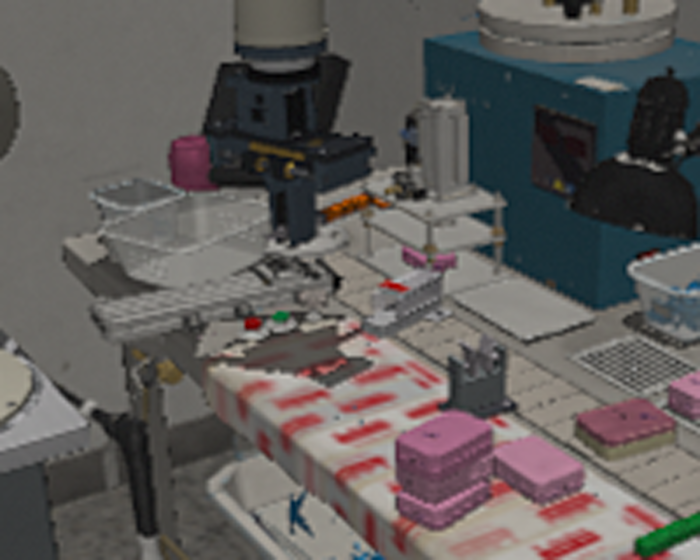

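The bar is held level and straight, with the handle/blade joint at (375,272). Now I'll measure the clip in w2 and w4.

```bash
python3 - <<'E'
from h import *
for i,(x,y) in {2:(340,130),4:(380,90)}.items():
    im=cv2.imread(f"pics/w{i}.png"); c=im[y:y+90,x:x+120]
    cv2.imwrite(f"pics/k{i}.png",cv2.resize(c,None,fx=6,fy=6,interpolation=cv2.INTER_CUBIC))
E
```

```text
(no output)
```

View pics/k2.png

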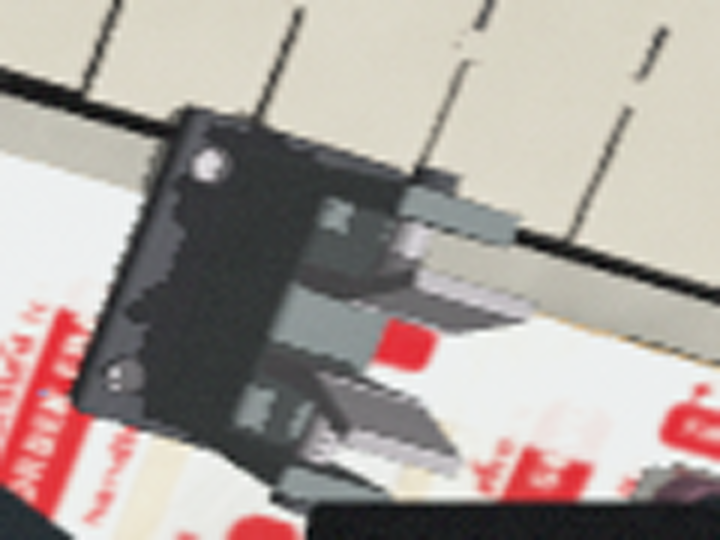

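View pics/k4.png

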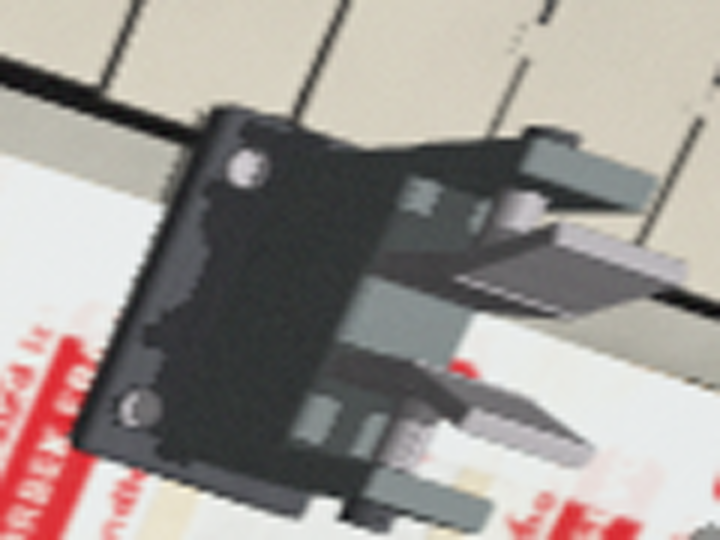

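```bash
python3 - <<'E'
from h import *
import pickle
a,b=[pickle.load(open(f"pics/w{i}.pkl","rb")) for i in(2,4)]
A=lambda u,v:(340+u/6,130+v/6)
B=lambda u,v:(380+u/6,90+v/6)
pts={"scrU":(A(210,165),B(247,165)),"scrL":(A(122,375),B(140,408)),"earU":(A(462,216),B(589,175)),
"earUl":(A(404,198),B(527,155)),"seatU":(A(295,283),B(370,275)),"seatL":(A(272,345),B(340,338))}
for k,(u,v) in pts.items():
    P,e=tri([(a,u),(b,v)]); print(k,P.round(1),e)
for m,i in((a,0),(b,1)):
    u,l=[atz(m,pts[k][i],8) for k in("scrU","scrL")]; d=u-l; print(u.round(1),l.round(1),np.linalg.norm(d),np.degrees(np.arctan2(d[1],d[0])),"earU",atz(m,pts["earU"][i],68).round(1),"seat",atz(m,pts["seatU"][i],45).round(1),atz(m,pts["seatL"][i],45).round(1))
eu=atz(b,B(589,175),68);el=atz(b,B(428,500),68);d=eu-el
print("ears",eu.round(1),el.round(1),((eu+el)/2).round(1),np.linalg.norm(d),np.degrees(np.arctan2(d[1],d[0])))
print(proj(b,(0,0,0)))
# grip place on bar: boundary
s=pickle.load(open("pics/w4.pkl","rb"))
p=atz(s,(250,181),157.4+16+4); print("boundary rel TCP",p-np.array([387.2,-189.7,157.4]))
p=atz(s,(250,14),157.4+16+7); print("handle end rel TCP",p-np.array([387.2,-189.7,157.4]))
E
```

```text
scrU [ 516.8 -355.8   11.2] [np.float64(0.17), np.float64(0.17)]
scrL [ 468.8 -355.2   11. ] [np.float64(0.23), np.float64(0.23)]
earU [ 519.7 -376.5   65.2] [np.float64(0.21), np.float64(0.21)]
earUl [ 519.8 -365.6   65. ] [np.float64(0.02), np.float64(0.02)]
seatU [ 499.4 -364.6   44.1] [np.float64(0.03), np.float64(0.03)]
seatL [ 487.3 -362.1   48.3] [np.float64(0.6), np.float64(0.6)]
[ 516.7 -357.5    8. ] [ 468.6 -356.4    8. ] 48.157235752522155 -1.2758069363621392 earU [ 519.5 -374.9   68. ] seat [ 499.4 -364.1   45. ] [ 486.8 -364.6   45. ]
[ 517.5 -357.5    8. ] [ 468.9 -357.2    8. ] 48.57369000831013 -0.3028957802961979 earU [ 519. -374.   68.] seat [ 499.2 -363.9   45. ] [ 488.  -363.7   45. ]
ears [ 519. -374.   68.] [ 465.3 -373.4   68. ] [ 492.2 -373.7   68. ] 53.718641708012775 -0.6528584555880179
[ 54.84804778 386.6985178 ]
boundary rel TCP [35.12731997 10.2619358  20.        ]
handle end rel TCP [114.7457655   34.29570583  23.        ]
```

```bash
python3 - <<'E'
from h import *
print(tomove([492.3,-415.2,160]))
E
```

```text
[ -5.07573387  36.80356214 247.44568839]
```

Call:
apply_moves(rows=[{"dp": [-5,36.8,247.4],"twist": [-72.6,0,0],"claw": 1},{"dp": [-5,36.8,247.4],"twist": [-72.6,0,0],"claw": 1},{"dp": [-5,36.8,247.4],"twist": [-72.6,0,0],"claw": 1},{"dp": [-5,36.8,247.4],"twist": [-72.6,0,0],"claw": 1},{"dp": [-5,36.8,247.4],"twist": [-72.6,0,0],"claw": 1}])

```text
clock: 6.4
ee_pos: [493.0, -418.7, 157.1]
tool_rot: [[-0.001, 0.331, 0.944], [0.0, 0.944, -0.331], [-1.0, 0.0, -0.001]]
ft_force: [-0.1, 1.5, -2.6]
finger_gap: 13.4
```

```bash
python3 - <<'E'
from h import *
print(tomove([492.3,-415.2,120])); R=np.array(status.get_state()["tool_rot"]); print(np.degrees(np.arctan2(R[1,1],R[0,1])))
E
```

```text
[37.14327897  3.05334965 -1.75043844]
70.6942581161042
```

Call:
apply_moves(rows=[{"dp": [20,2.5,-1.5],"twist": [-10,0,0],"claw": 1},{"dp": [37,2.5,-1.5],"twist": [-18.6,0,0],"claw": 1},{"dp": [37,2.5,-1.5],"twist": [-18.6,0,0],"claw": 1},{"dp": [37,2.5,-1.5],"twist": [-18.6,0,0],"claw": 1}])

```text
clock: 6.9
ee_pos: [491.5, -412.3, 122.4]
tool_rot: [[-0.001, 0.02, 1.0], [0.001, 1.0, -0.02], [-1.0, 0.001, -0.001]]
ft_force: [0.5, 0.5, -0.6]
finger_gap: 13.6
```

```bash
python3 - <<'E'
from h import *
print(tomove([492.3,-415.2,120])); s=status.get_state();R=np.array(s["tool_rot"]); print(np.degrees(np.arctan2(R[1,1],R[0,1])),s["ee_pos"])
m,im=snap("wrist","w5")
print(proj(m,[492.8,-374.5,68]))
im=cv2.resize(im,None,fx=1.5,fy=1.5,interpolation=cv2.INTER_CUBIC);cv2.imwrite("pics/w5b.png",im)
E
```

```text
[ 2.38975949 -2.85254809  0.88549768]
88.85347044441345 [ 491.47309062 -412.33157842  122.3917495 ]
[249.4442121  161.45068087]
```

View pics/w5b.png

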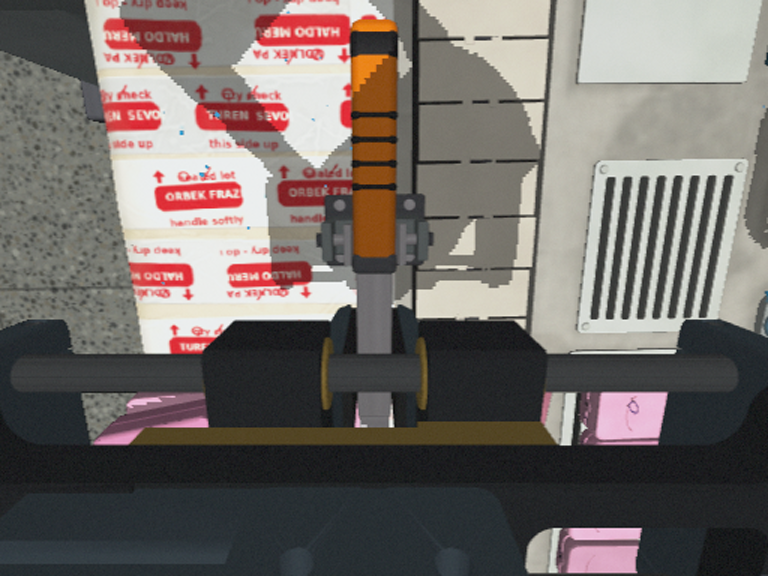

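The handle is laterally centred in the clip: ears at 318 and 433, handle at 374. Descending to just above the jaws, then pressing in steps.

Call:
apply_moves(rows=[{"dp": [30,-2,0.6],"twist": [0,0,0],"claw": 1},{"dp": [48,-2,0.6],"twist": [0,0,0],"claw": 1},{"dp": [54,-2,0.6],"twist": [0,0,0],"claw": 1},{"dp": [60,-2,0.6],"twist": [0,0,0],"claw": 1},{"dp": [62,-2,0.6],"twist": [0,0,0],"claw": 1}])

```text
clock: 7.58
ee_pos: [492.2, -414.6, 60.9]
tool_rot: [[0.0, 0.017, 1.0], [-0.0, 1.0, -0.017], [-1.0, -0.0, 0.0]]
ft_force: [0.1, 0.0, 0.3]
finger_gap: 13.5
```

```bash
python3 - <<'E'
from h import *
s=status.get_state();print(s["ee_pos"],s["ft_force"],s["ft_torque"])
m,im=snap("side","s6")
cv2.imwrite("pics/s6b.png",cv2.resize(im[150:260,200:340],None,fx=5,fy=5,interpolation=cv2.INTER_CUBIC))
E
```

```text
[ 492.15441129 -414.58028647   60.92651646] [0.07528031 0.02056474 0.29076832] [-0.08014454  0.09590595 -0.02131224]
```

View pics/s6b.png

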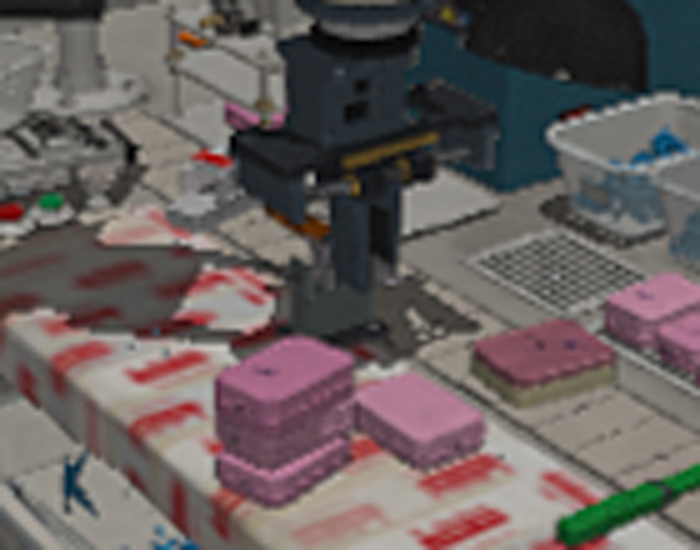

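No contact yet, at z = 61 and 0.3 N. I'll continue down in small steps.

Call:
apply_moves(rows=[{"dp": [3,0,0],"twist": [0,0,0],"claw": 1},{"dp": [6,0,0],"twist": [0,0,0],"claw": 1},{"dp": [9,0,0],"twist": [0,0,0],"claw": 1},{"dp": [12,0,0],"twist": [0,0,0],"claw": 1}])

```text
clock: 8.12
ee_pos: [492.6, -415.3, 49.6]
tool_rot: [[0.001, 0.017, 1.0], [-0.002, 1.0, -0.017], [-1.0, -0.002, 0.001]]
ft_force: [-1.2, 0.1, 5.4]
finger_gap: 13.7
```

Call:
apply_moves(rows=[{"dp": [2,0,0],"twist": [0,0,0],"claw": 1},{"dp": [4,0,0],"twist": [0,0,0],"claw": 1},{"dp": [5,0,0],"twist": [0,0,0],"claw": 1}])

```text
clock: 8.5
ee_pos: [492.0, -414.3, 43.6]
tool_rot: [[-0.0, 0.017, 1.0], [0.0, 1.0, -0.017], [-1.0, 0.0, -0.0]]
ft_force: [-0.1, -0.5, 2.1]
finger_gap: 13.7
```

```bash
python3 - <<'E'
from h import *
s=status.get_state();print(s["ee_pos"],s["ft_force"],s["ft_torque"])
m,im=snap("wrist","w7")
im=cv2.resize(im,None,fx=1.5,fy=1.5,interpolation=cv2.INTER_CUBIC);cv2.imwrite("pics/w7b.png",im)
E
```

```text
[ 492.00935619 -414.3450892    43.57238768] [-0.14104088 -0.54709026  2.1260062 ] [-0.00022468  0.05719661  0.02457993]
```

View pics/w7b.png

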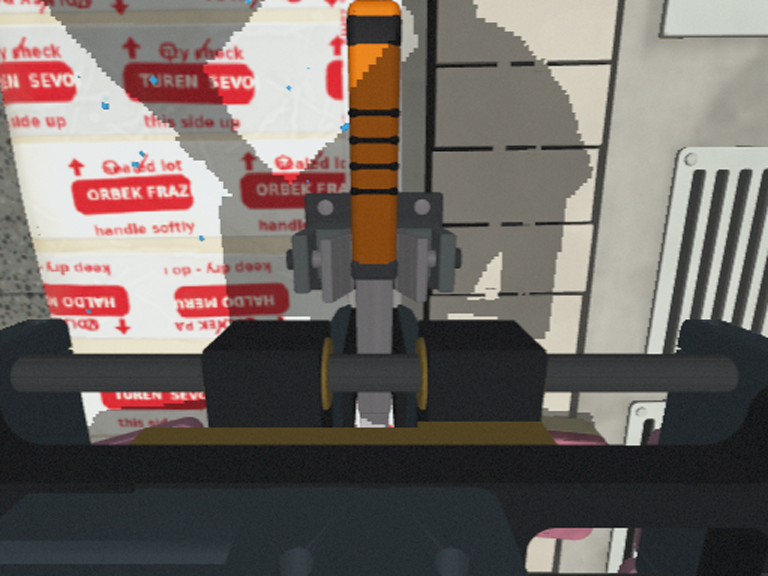

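```bash
python3 - <<'E'
from h import *
import pickle
for n,vE,vB in(("w5",20/1.5,272/1.5),("w7",0.5,268/1.5)):
    m=pickle.load(open(f"pics/{n}.pkl","rb")); c,_=ray(m,(250,192))
    # camera->tool frame fixed: TCP from cam pose
    Rc=np.array(m["R"]).T
    ax=np.array([[0,-.2415,.9704],[0,-.9704,-.2415],[1,0,0]]) # cam axes in tool coords
    Rt=Rc@ax.T; tcp=c-Rt@np.array([-170.1,67.4,.3])
    print(n,tcp.round(1))
    for th in (0,2,4,6,8,10,12):
        t=np.radians(th); o=[]
        for L,h in((120.7,7),(35.7,4),(35.7,7)):
            p=np.array([-15.8,0,0])+np.array([-np.sin(t)*L-np.cos(t)*h, np.cos(t)*L-np.sin(t)*h,0])
            o.append(proj(m,tcp+Rt@p)[1].round(1))
        print(th,o,"obs",vE,vB)
E
```

```text
w5 [ 491.4 -412.   122.4]
0 [np.float64(10.7), np.float64(181.8), np.float64(182.9)] obs 13.333333333333334 181.33333333333334
2 [np.float64(7.8), np.float64(182.5), np.float64(183.9)] obs 13.333333333333334 181.33333333333334
4 [np.float64(5.0), np.float64(183.4), np.float64(184.9)] obs 13.333333333333334 181.33333333333334
6 [np.float64(2.5), np.float64(184.3), np.float64(186.0)] obs 13.333333333333334 181.33333333333334
8 [np.float64(0.2), np.float64(185.2), np.float64(187.2)] obs 13.333333333333334 181.33333333333334
10 [np.float64(-1.7), np.float64(186.3), np.float64(188.5)] obs 13.333333333333334 181.33333333333334
12 [np.float64(-3.4), np.float64(187.5), np.float64(189.9)] obs 13.333333333333334 181.33333333333334
w7 [ 492.  -414.    43.6]
0 [np.float64(10.7), np.float64(181.8), np.float64(182.9)] obs 0.5 178.66666666666666
2 [np.float64(7.8), np.float64(182.5), np.float64(183.9)] obs 0.5 178.66666666666666
4 [np.float64(5.0), np.float64(183.4), np.float64(184.9)] obs 0.5 178.66666666666666
6 [np.float64(2.5), np.float64(184.3), np.float64(186.0)] obs 0.5 178.66666666666666
8 [np.float64(0.2), np.float64(185.2), np.float64(187.2)] obs 0.5 178.66666666666666
10 [np.float64(-1.7), np.float64(186.3), np.float64(188.5)] obs 0.5 178.66666666666666
12 [np.float64(-3.4), np.float64(187.5), np.float64(189.9)] obs 0.5 178.66666666666666
```

The bar has pitched handle-up by roughly 6° in the grip. I'll press further while tilting the tool to level it.

Call:
apply_moves(rows=[{"dp": [1,0,0],"twist": [0,0,-3],"claw": 1},{"dp": [3,0,0],"twist": [0,0,-6],"claw": 1},{"dp": [5,0,0],"twist": [0,0,-7],"claw": 1},{"dp": [7,0,0],"twist": [0,0,-7],"claw": 1}])

```text
clock: 9.05
ee_pos: [492.1, -414.1, 36.6]
tool_rot: [[-0.002, 0.016, 1.0], [-0.121, 0.993, -0.016], [-0.993, -0.121, -0.0]]
ft_force: [-0.8, 1.4, 1.8]
finger_gap: 14.0
```

```bash
python3 - <<'E'
from h import *
s=status.get_state();print(s["ee_pos"],s["ft_force"],s["ft_torque"])
m,im=snap("wrist","w8")
im=cv2.resize(im,None,fx=1.5,fy=1.5,interpolation=cv2.INTER_CUBIC);cv2.imwrite("pics/w8b.png",im)
E
```

```text
[ 492.08398909 -414.12814859   36.63170038] [-0.75170302  1.35284617  1.81924904] [0.14631212 0.0746548  0.03812927]
```

View pics/w8b.png

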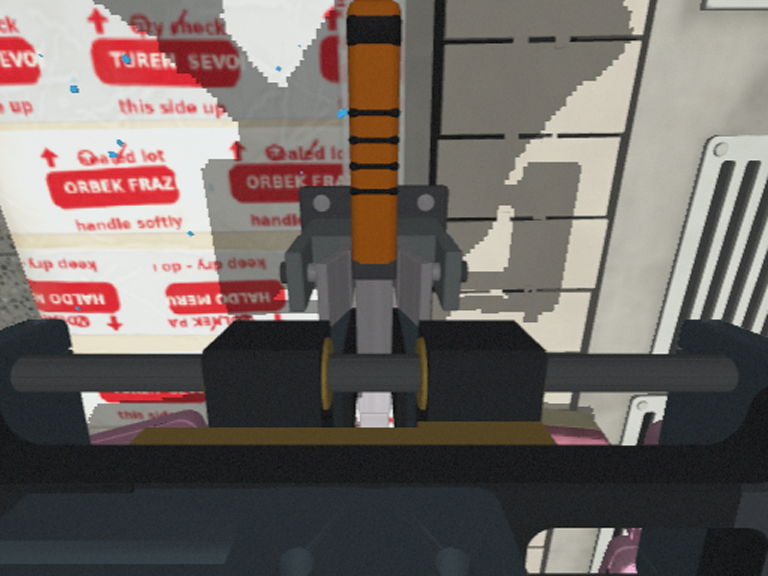

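Call:
apply_moves(rows=[{"dp": [1,0.1,0],"twist": [0,0,0],"claw": 1},{"dp": [2,0.2,0],"twist": [0,0,0],"claw": 1},{"dp": [3,0.3,0],"twist": [0,0,0],"claw": 1},{"dp": [3,0.3,0],"twist": [0,0,0],"claw": 1}])

```text
clock: 9.6
ee_pos: [492.1, -414.9, 34.1]
tool_rot: [[-0.002, 0.017, 1.0], [-0.122, 0.992, -0.017], [-0.993, -0.122, 0.0]]
ft_force: [-1.4, 1.1, 7.8]
finger_gap: 13.7
```

Call:
apply_moves(rows=[{"dp": [1,0.1,0],"twist": [0,0,0],"claw": 1},{"dp": [2,0.2,0],"twist": [0,0,0],"claw": 1},{"dp": [3,0.3,0],"twist": [0,0,0],"claw": 1},{"dp": [3,0.3,0],"twist": [0,0,0],"claw": 1}])

```text
clock: 10.1
ee_pos: [492.1, -415.3, 31.2]
tool_rot: [[-0.001, 0.017, 1.0], [-0.123, 0.992, -0.017], [-0.992, -0.123, 0.001]]
ft_force: [-2.6, -0.8, 9.2]
finger_gap: 13.9
```

```bash
python3 - <<'E'
from h import *
s=status.get_state();print(s["ee_pos"],s["ft_force"],s["ft_torque"])
m,im=snap("wrist","w9")
im=cv2.resize(im,None,fx=1.5,fy=1.5,interpolation=cv2.INTER_CUBIC);cv2.imwrite("pics/w9b.png",im)
E
```

```text
[ 492.11440136 -415.26508988   31.23450041] [-2.61838472 -0.7730528   9.21049356] [0.02252472 0.45846493 0.04369095]
```

View pics/w9b.png

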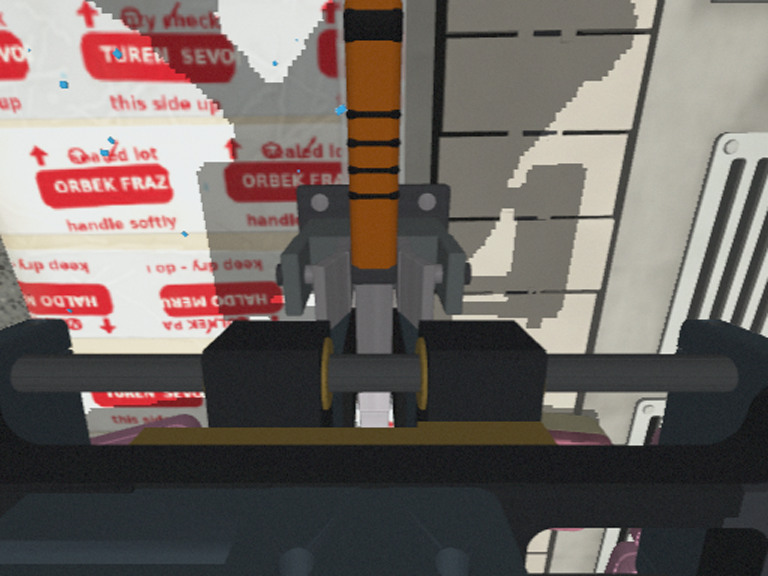

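It is pressing at 9 N and slipping in the pads, so I'll release and look at how it sits.

Call:
apply_moves(rows=[{"dp": [-1,0,0],"twist": [0,0,0],"claw": 0.8},{"dp": [-1,0,0],"twist": [0,0,0],"claw": 0.6},{"dp": [-1,0,0],"twist": [0,0,0],"claw": 0.5},{"dp": [-40,0,0],"twist": [0,0,7],"claw": 0.5},{"dp": [-80,-5,0],"twist": [0,0,7],"claw": 0.5}])

```text
clock: 10.78
ee_pos: [492.0, -410.7, 111.4]
tool_rot: [[0.0, 0.017, 1.0], [0.002, 1.0, -0.017], [-1.0, 0.002, 0.0]]
ft_force: [-0.1, 0.2, 0.3]
finger_gap: 45.7
```

Call:
apply_moves(rows=[{"dp": [-30,-25,-55],"twist": [0,0,0],"claw": 0.5},{"dp": [-30,-45,-105],"twist": [0,0,0],"claw": 0.5},{"dp": [-30,-45,-105],"twist": [0,0,0],"claw": 0.5}])

```text
clock: 11.15
ee_pos: [383.3, -454.3, 141.2]
tool_rot: [[-0.0, 0.02, 1.0], [-0.0, 1.0, -0.02], [-1.0, -0.0, -0.0]]
ft_force: [0.3, 0.6, -0.1]
finger_gap: 45.5
```

```bash
python3 - <<'E'
from h import *
s=status.get_state();print(s["ee_pos"],s["ft_force"],s["joint_pos"])
m,im=snap("wrist","w10")
im=cv2.resize(im,None,fx=1.5,fy=1.5,interpolation=cv2.INTER_CUBIC);cv2.imwrite("pics/w10b.png",im)
m,im=snap("side","s10")
cv2.imwrite("pics/s10b.png",cv2.resize(im[165:245,220:320],None,fx=7,fy=7,interpolation=cv2.INTER_CUBIC))
E
```

```text
[ 383.30876799 -454.33689364  141.19800391] [ 0.32622114  0.62745084 -0.07237027] [-9.70094732e-01  5.28675862e-01  1.50817724e+00 -6.17299866e-04
  1.10470510e+00 -9.49743685e-01]
```

View pics/w10b.png

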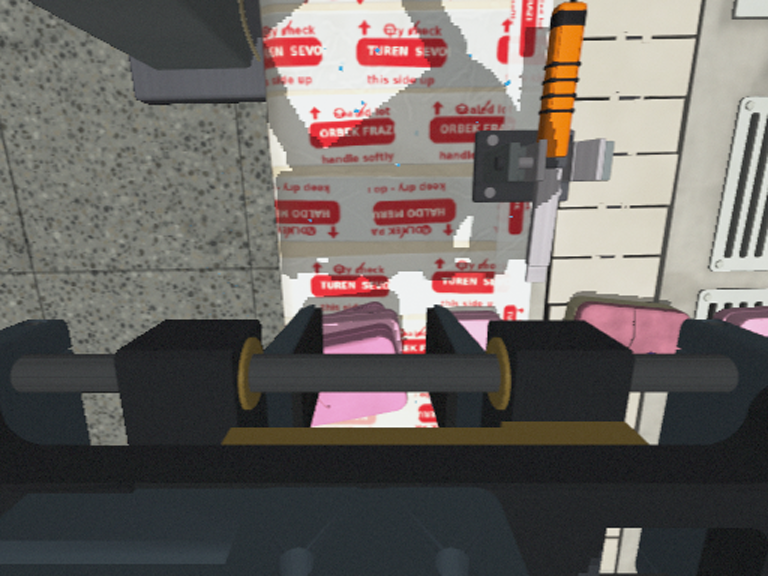

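View pics/s10b.png

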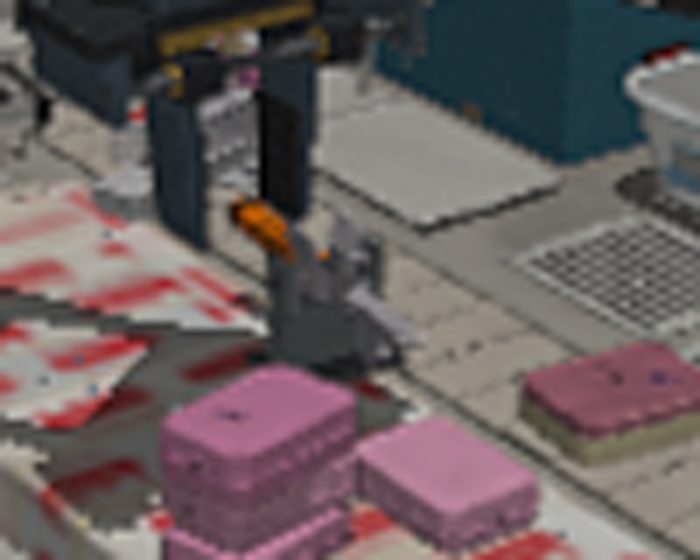

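The bar sits in the jaws with its handle end up. In the wrist view, handle end (570,5) and tip (538,280); in the side view the handle rises at (250,215) and the blade dips at (400,325). I'll turn the gripper 90° and press on handle and blade together with both fingertips astride the clip. That levels it and avoids any tipping moment.

Call:
apply_moves(rows=[{"dp": [0,82,108],"twist": [85,0,0],"claw": 0.5},{"dp": [0,82,108],"twist": [85,0,0],"claw": 0.5},{"dp": [0,82,108],"twist": [85,0,0],"claw": 0.5},{"dp": [0,82,108],"twist": [85,0,0],"claw": 0.5},{"dp": [0,82,108],"twist": [85,0,0],"claw": 0.5}])

```text
clock: 11.88
ee_pos: [497.2, -371.5, 140.2]
tool_rot: [[-0.0, 0.797, 0.604], [0.0, 0.604, -0.797], [-1.0, 0.0, -0.0]]
ft_force: [0.3, -0.1, -0.6]
finger_gap: 45.6
```

```bash
python3 - <<'E'
from h import *
import pickle
s=status.get_state();R=np.array(s["tool_rot"]); print(np.degrees(np.arctan2(R[1,1],R[0,1])),tomove([492.8,-374.5,100]))
a=pickle.load(open("pics/w10.pkl","rb"));b=pickle.load(open("pics/s10.pkl","rb"))
print(tri([(a,(358.7,186.7)),(b,(280,213.6))]),tri([(a,(380,3.5)),(b,(254.3,195.3))]))
E
```

```text
37.170671892169295 [40.2158463  -5.34333036 -0.20710171]
(array([ 497.06961248, -451.26802511,   40.54598766]), [np.float64(0.39), np.float64(0.39)]) (array([ 499.2087689 , -288.57183549,   48.94622141]), [np.float64(0.3), np.float64(0.3)])
```

Call:
apply_moves(rows=[{"dp": [20,-4,0],"twist": [37.5,0,0],"claw": 0.5},{"dp": [40,-4,0],"twist": [37.5,0,0],"claw": 0.5},{"dp": [40,-4,0],"twist": [37.5,0,0],"claw": 0.5},{"dp": [40,-4,0],"twist": [37.5,0,0],"claw": 0.5},{"dp": [40,-4,0],"twist": [37.5,0,0],"claw": 0.5}])

```text
clock: 12.5
ee_pos: [493.4, -374.4, 100.3]
tool_rot: [[-0.0, 1.0, -0.0], [0.0, -0.0, -1.0], [-1.0, -0.0, -0.0]]
ft_force: [0.5, -0.3, 0.1]
finger_gap: 45.4
```

```bash
python3 - <<'E'
from h import *
s=status.get_state();R=np.array(s["tool_rot"]); print(np.degrees(np.arctan2(R[1,1],R[0,1])),tomove([492.8,-374.5,58]))
m,im=snap("wrist","w11")
im=cv2.resize(im,None,fx=1.5,fy=1.5,interpolation=cv2.INTER_CUBIC);cv2.imwrite("pics/w11b.png",im)
E
```

```text
-0.0037725949478803634 [42.25336321 -0.59510574  0.09034665]
```

View pics/w11b.png

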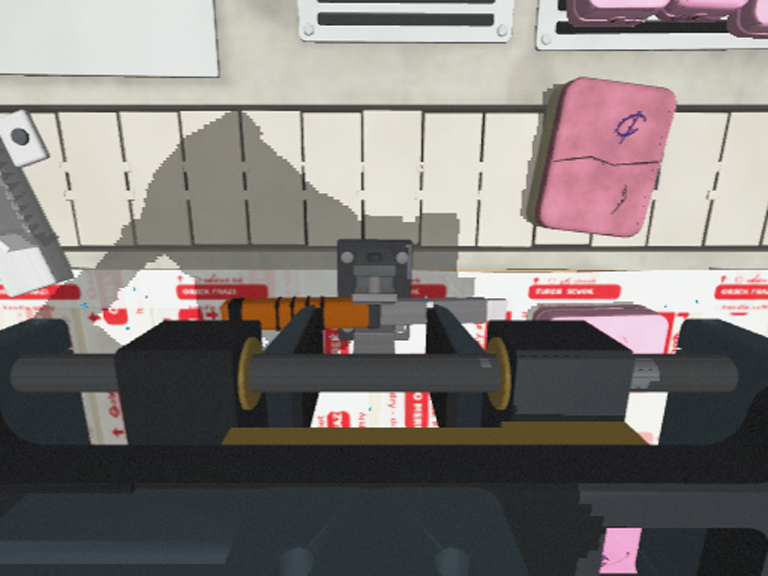

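Call:
apply_moves(rows=[{"dp": [15,0,0],"twist": [0,1.5,0],"claw": 0.5},{"dp": [25,0,0],"twist": [0,2.9,0],"claw": 0.5},{"dp": [30,0,0],"twist": [0,2.9,0],"claw": 0.5},{"dp": [33,0,0],"twist": [0,2.9,0],"claw": 0.5},{"dp": [33,0,0],"twist": [0,2.9,0],"claw": 0.5}])

```text
clock: 13.18
ee_pos: [492.5, -375.2, 67.6]
tool_rot: [[-0.0, 1.0, -0.002], [0.051, -0.002, -0.999], [-0.999, -0.0, -0.051]]
ft_force: [0.3, 0.3, -0.1]
finger_gap: 45.5
```

Call:
apply_moves(rows=[{"dp": [2,0,0],"twist": [0,0,0],"claw": 0.5},{"dp": [4,0,0],"twist": [0,0,0],"claw": 0.5},{"dp": [6,0,0],"twist": [0,0,0],"claw": 0.5},{"dp": [6,0,0],"twist": [0,0,0],"claw": 0.5}])

```text
clock: 13.68
ee_pos: [492.5, -374.9, 61.6]
tool_rot: [[-0.0, 1.0, -0.002], [0.051, -0.002, -0.999], [-0.999, -0.0, -0.051]]
ft_force: [-0.2, 0.8, 0.3]
finger_gap: 45.5
```

Call:
apply_moves(rows=[{"dp": [1,0,0],"twist": [0,0,0],"claw": 0.5},{"dp": [2,0,0],"twist": [0,0,0],"claw": 0.5},{"dp": [3,0,0],"twist": [0,0,0],"claw": 0.5},{"dp": [3,0,0],"twist": [0,0,0],"claw": 0.5}])

```text
clock: 14.18
ee_pos: [492.5, -374.8, 58.6]
tool_rot: [[0.0, 1.0, -0.002], [0.051, -0.002, -0.999], [-0.999, -0.0, -0.051]]
ft_force: [0.6, 0.2, 0.1]
finger_gap: 45.7
```

Call:
apply_moves(rows=[{"dp": [1,0,0],"twist": [0,0,0],"claw": 0.5},{"dp": [2,0,0],"twist": [0,0,0],"claw": 0.5},{"dp": [2,0,0],"twist": [0,0,0],"claw": 0.5}])

```text
clock: 14.55
ee_pos: [492.7, -374.8, 57.7]
tool_rot: [[0.001, 1.0, -0.002], [0.05, -0.002, -0.999], [-0.999, 0.001, -0.05]]
ft_force: [-3.6, 2.7, 16.5]
finger_gap: 45.4
```

Call:
apply_moves(rows=[{"dp": [0.5,0,0],"twist": [0,0,0],"claw": 0.5},{"dp": [0.5,0,0],"twist": [0,0,0],"claw": 0.5}])

```text
clock: 14.8
ee_pos: [492.7, -374.8, 57.6]
tool_rot: [[0.001, 1.0, -0.002], [0.05, -0.002, -0.999], [-0.999, 0.001, -0.05]]
ft_force: [-5.3, 4.5, 24.4]
finger_gap: 45.0
```

```bash
python3 - <<'E'
from h import *
s=status.get_state();print(s["ee_pos"],s["ft_force"],s["ft_torque"])
m,im=snap("side","s12")
cv2.imwrite("pics/s12b.png",cv2.resize(im[165:245,220:320],None,fx=7,fy=7,interpolation=cv2.INTER_CUBIC))
E
```

```text
[ 492.68354826 -374.81296589   57.62374444] [-5.30309916  4.53643463 24.41901455] [1.14367772 1.1022635  0.11911566]
```

View pics/s12b.png

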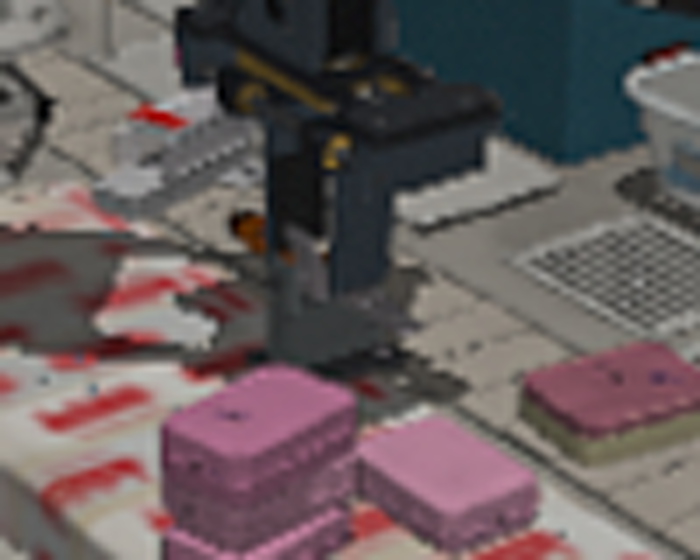

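Call:
apply_moves(rows=[{"dp": [-20,0,0],"twist": [0,-2.9,0],"claw": 0.5},{"dp": [-65,-30,0],"twist": [0,-2.9,0],"claw": 0.5},{"dp": [-90,-60,0],"twist": [0,-2.9,0],"claw": 0.5},{"dp": [-90,-60,0],"twist": [0,-2.9,0],"claw": 0.5},{"dp": [-90,-60,0],"twist": [0,-2.9,0],"claw": 0.5}])

```text
clock: 15.48
ee_pos: [432.7, -379.2, 145.8]
tool_rot: [[0.0, 1.0, -0.002], [0.0, -0.002, -1.0], [-1.0, 0.0, -0.0]]
ft_force: [0.9, -0.1, -0.2]
finger_gap: 45.7
```

```bash
python3 - <<'E'
from h import *
s=status.get_state();print(s["ee_pos"],s["ft_force"],s["ft_torque"])
m,im=snap("wrist","w13")
cv2.imwrite("pics/w13c.png",cv2.resize(im[100:230,110:380],None,fx=2.9,fy=2.9,interpolation=cv2.INTER_CUBIC))
m,im=snap("side","s13")
cv2.imwrite("pics/s13b.png",cv2.resize(im[165:245,220:320],None,fx=7,fy=7,interpolation=cv2.INTER_CUBIC))
E
```

```text
[ 432.73516585 -379.16093326  145.77991366] [ 0.86960714 -0.10675078 -0.22608245] [-0.04968838  0.20484933 -0.03107317]
```

View pics/w13c.png

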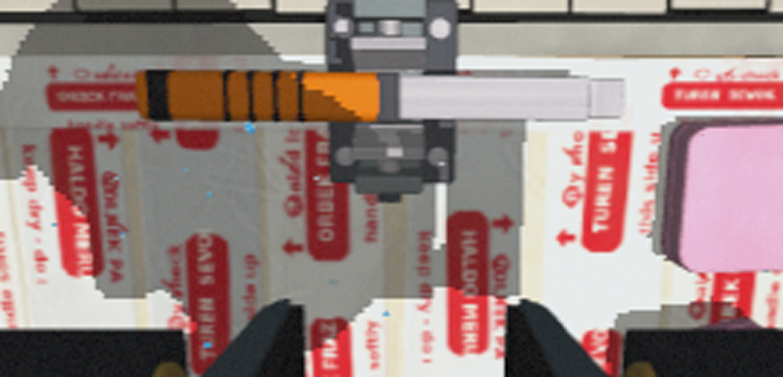

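View pics/s13b.png

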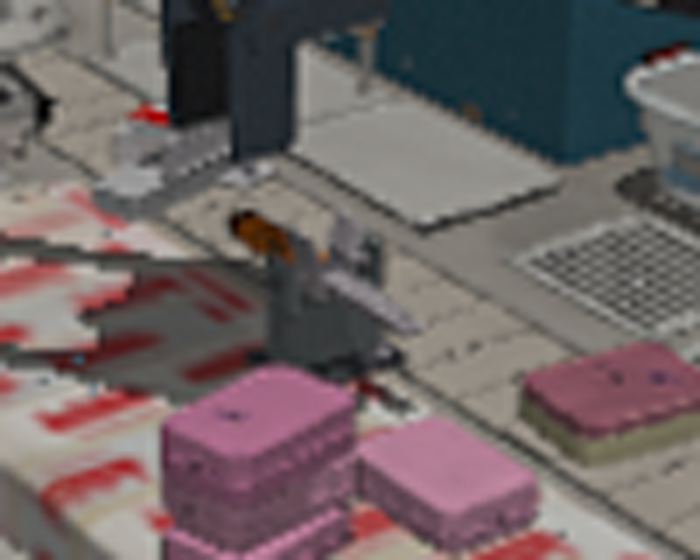

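Now compare with a projected model of the bar level on the seat.

```bash
python3 - <<'E'
from h import *
import pickle
w=pickle.load(open("pics/w13.pkl","rb"));s=pickle.load(open("pics/s13.pkl","rb"))
obsw={"end":(137/2.9+110,96/2.9+100),"tip":(625/2.9+110,97/2.9+100),"bnd":(398/2.9+110,97/2.9+100)}
obss={"tip":(417/7+220,326/7+165),"end":(240/7+220,222/7+165)}
for k in("end","tip"):print("tri",k,tri([(w,obsw[k]),(s,obss[k])]))
for k,z in(("end",52),("tip",52),("bnd",57)): print(k,atz(w,obsw[k],z).round(1))
e,t=atz(w,obsw["end"],52),atz(w,obsw["tip"],52); print("len if level",np.linalg.norm(e-t))
c=np.array([492.8,-374.5,52])
# fit centre y, pitch, z from the 4 obs in both views (x free)
from scipy.optimize import least_squares
def f(p):
    x,y,z,th,ya=p;d=np.array([np.sin(ya)*np.cos(th),-np.cos(ya)*np.cos(th),np.sin(th)]);o=[]
    for m,ob in((w,obsw),(s,obss)):
        for k,L in(("end",-80),("tip",80)):
            o+=list(proj(m,np.array([x,y,z])+L*d)-ob[k])
    return o
r_=least_squares(f,[492,-374,52,0,0]);print(r_.x[:3],np.degrees(r_.x[3:]),np.round(r_.fun,1))
w2=pickle.load(open("pics/s13.pkl","rb"))
print("pred side",proj(s,[492.8,-454.5,52]),proj(s,[492.8,-294.5,52]),obss)
E
```

```text
tri end (array([ 494.77319497, -290.93599979,   45.89600991]), [np.float64(2.61), np.float64(2.61)])
tri tip (array([ 492.91886345, -453.19887695,   50.62429398]), [np.float64(0.89), np.float64(0.89)])
end [ 493.  -291.1   52. ]
tip [ 492.2 -452.3   52. ]
bnd [ 492.6 -377.3   57. ]
len if level 161.14953828746735
[ 492.74169686 -371.74459893   51.80099948] [ 0.38789551 -0.27132172] [ 0.9 -0.2 -0.5 -0.1 -0.9 -1.3 -0.6 -0.5]
pred side [279.52018761 211.40118068] [253.67675519 195.5454484 ] {'tip': (279.57142857142856, 211.57142857142856), 'end': (254.28571428571428, 196.71428571428572)}
```

The bar is seated: fitted mid-height 51.8 (expected 52), pitch 0.4°, centred within 3 mm, and the robot has let go. Next I'll regrasp the handle at bar x = -45, i.e. (492.8,-326.7).

Call:
apply_moves(rows=[{"dp": [0,60,-52.5],"twist": [90,0,0],"claw": 0.4},{"dp": [0,60,-52.5],"twist": [90,0,0],"claw": 0.4},{"dp": [0,60,-52.5],"twist": [90,0,0],"claw": 0.4},{"dp": [0,60,-52.5],"twist": [90,0,0],"claw": 0.4},{"dp": [0,60,-52.5],"twist": [90,0,0],"claw": 0.4}])

```text
clock: 16.2
ee_pos: [493.1, -326.2, 145.1]
tool_rot: [[-0.001, 0.602, -0.798], [0.001, -0.798, -0.602], [-1.0, -0.001, 0.0]]
ft_force: [-0.4, 0.1, -0.1]
finger_gap: 54.5
```

```bash
python3 - <<'E'
from h import *
s=status.get_state();R=np.array(s["tool_rot"]); print(np.degrees(np.arctan2(R[1,1],R[0,1])),tomove([492.8,-326.7,90]),s["joint_pos"])
E
```

```text
-52.97213944491534 [55.05017483  0.29799687  0.47310839] [-6.85523225e-01  5.20635357e-01  1.51124220e+00  4.53927895e-05
  1.11106317e+00  1.80979099e+00]
```

Call:
apply_moves(rows=[{"dp": [20,0.2,0.3],"twist": [37.2,0,0],"claw": 0.4},{"dp": [55,0.2,0.3],"twist": [37.2,0,0],"claw": 0.4},{"dp": [55,0.2,0.3],"twist": [37.2,0,0],"claw": 0.4},{"dp": [55,0.2,0.3],"twist": [37.2,0,0],"claw": 0.4},{"dp": [55,0.2,0.3],"twist": [37.2,0,0],"claw": 0.4}])

```text
clock: 16.82
ee_pos: [492.7, -326.7, 90.1]
tool_rot: [[-0.001, 0.003, -1.0], [0.001, -1.0, -0.003], [-1.0, -0.001, 0.001]]
ft_force: [0.6, -0.2, 0.8]
finger_gap: 54.3
```

```bash
python3 - <<'E'
from h import *
s=status.get_state();R=np.array(s["tool_rot"]); print(np.degrees(np.arctan2(R[1,1],R[0,1])),tomove([492.8,-326.7,33.5]),s["joint_pos"])
m,im=snap("wrist","w14")
im=cv2.resize(im,None,fx=1.5,fy=1.5,interpolation=cv2.INTER_CUBIC);cv2.imwrite("pics/w14b.png",im)
E
```

```text
-89.80584220537624 [56.64363275  0.06322109 -0.1722147 ] [-6.86517745e-01  5.90165940e-01  1.56205397e+00  3.08899134e-05
  9.90685207e-01  2.45166884e+00]
```

View pics/w14b.png

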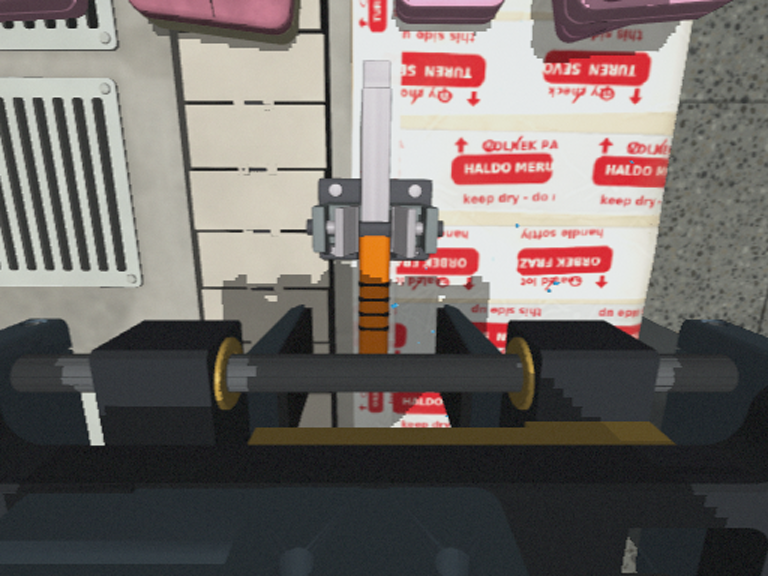

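The handle is centred between the fingers at column 374, and the bar sits straight in the jaws. I'll descend and grip.

Call:
apply_moves(rows=[{"dp": [40,0,0],"twist": [0,0,0],"claw": 0.4},{"dp": [57,0,0],"twist": [0,0,0],"claw": 0.5},{"dp": [57,0,0],"twist": [0,0,0],"claw": 0.6},{"dp": [57,0,0],"twist": [0,0,0],"claw": 1},{"dp": [57,0,0],"twist": [0,0,0],"claw": 1}])

```text
clock: 17.5
ee_pos: [493.0, -327.5, 35.1]
tool_rot: [[0.001, 0.003, -1.0], [-0.001, -1.0, -0.003], [-1.0, 0.001, -0.001]]
ft_force: [0.9, 0.9, -0.6]
finger_gap: 19.3
```

Call:
apply_moves(rows=[{"dp": [0,0,0],"twist": [0,0,0],"claw": 1},{"dp": [0,0,0],"twist": [0,0,0],"claw": 1},{"dp": [0,0,0],"twist": [0,0,0],"claw": 1},{"dp": [0,0,0],"twist": [0,0,0],"claw": 1}])

```text
clock: 18.0
ee_pos: [492.9, -327.4, 34.9]
tool_rot: [[0.001, 0.002, -1.0], [-0.001, -1.0, -0.002], [-1.0, 0.001, -0.001]]
ft_force: [-0.5, -0.2, 7.6]
finger_gap: 15.6
```

Call:
apply_moves(rows=[{"dp": [-5,0,0],"twist": [0,0,0],"claw": 1},{"dp": [-10,0,0],"twist": [0,0,0],"claw": 1},{"dp": [-20,0,0],"twist": [0,0,0],"claw": 1},{"dp": [-30,0,0],"twist": [0,0,0],"claw": 1},{"dp": [-60,0,0],"twist": [0,0,0],"claw": 1}])

```text
clock: 18.62
ee_pos: [491.9, -326.7, 94.3]
tool_rot: [[-0.001, 0.002, -1.0], [0.001, -1.0, -0.002], [-1.0, -0.001, 0.001]]
ft_force: [-0.2, -0.4, 0.5]
finger_gap: 15.8
```

Call:
apply_moves(rows=[{"dp": [-50,0,0],"twist": [0,0,0],"claw": 1},{"dp": [-50,0,0],"twist": [0,0,0],"claw": 1}])

```text
clock: 18.88
ee_pos: [494.3, -328.6, 148.4]
tool_rot: [[0.005, 0.002, -1.0], [-0.005, -1.0, -0.002], [-1.0, 0.005, -0.005]]
ft_force: [-0.1, -0.2, -1.4]
finger_gap: 15.8
```

```bash
python3 - <<'E'
from h import *
s=status.get_state();print(s["ee_pos"],s["finger_gap"])
m,im=snap("wrist","w15")
im=cv2.resize(im,None,fx=1.5,fy=1.5,interpolation=cv2.INTER_CUBIC);cv2.imwrite("pics/w15b.png",im)
m,im=snap("side","s15")
cv2.imwrite("pics/s15b.png",cv2.resize(im[145:245,210:330],None,fx=6,fy=6,interpolation=cv2.INTER_CUBIC))
E
```

```text
[ 494.31317036 -328.55870884  148.3849508 ] 15.831497363423166
```

View pics/w15b.png

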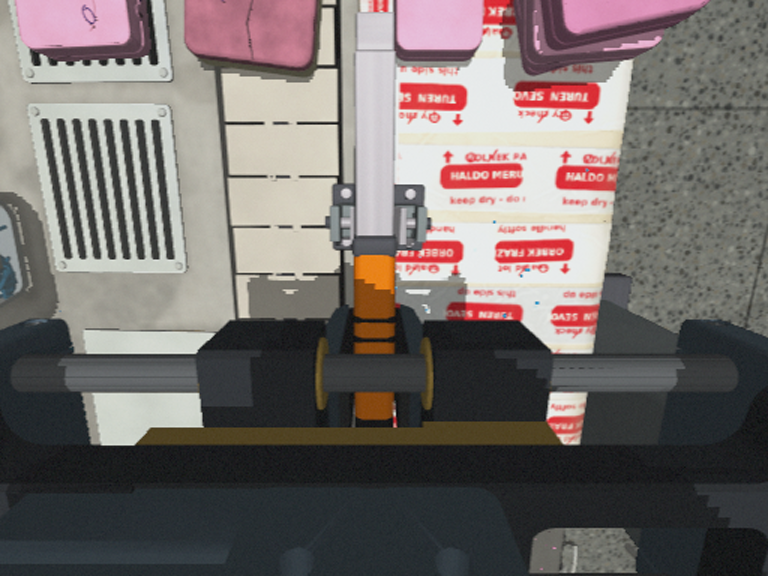

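View pics/s15b.png

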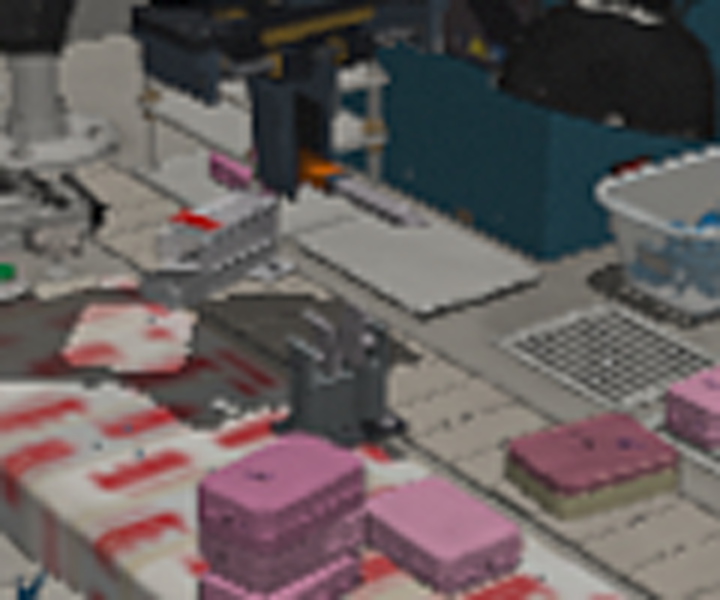

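```bash
python3 - <<'E'
from h import *
import pickle
from scipy.optimize import least_squares
im=cv2.imread("pics/w15.png"); cv2.imwrite("pics/w15c.png",cv2.resize(im[0:200,200:300],None,fx=4,fy=3,interpolation=cv2.INTER_CUBIC))
w=pickle.load(open("pics/w15.pkl","rb"));s=pickle.load(open("pics/s15.pkl","rb"))
tip=tri([(w,(250,8)),(s,(280.8,181.3))]);print("tip",tip)
c,_=ray(w,(250,192));Rc=np.array(w["R"]).T
ax=np.array([[0,-.2415,.9704],[0,-.9704,-.2415],[1,0,0]]);Rt=Rc@ax.T;tcp=c-Rt@np.array([-170.1,67.4,.3]);print(tcp)
for th in(-6,-4,-2,0,2):
  for gx in (-45,):
    t=np.radians(th);o=[]
    for L,h in((80-gx,0),(5-gx,7)):
        p=np.array([-17.5,0,0])+np.array([-np.sin(t)*L-np.cos(t)*h,np.cos(t)*L-np.sin(t)*h,0])
        o+=[proj(w,tcp+Rt@p).round(1)]
    p=np.array([-17.5-np.sin(t)*(80-gx),np.cos(t)*(80-gx),0]);o+=[proj(s,tcp+Rt@p).round(1),(tcp+Rt@p).round(1)]
    print(th,*o)
E
```

```text
tip (array([ 495.44741841, -454.17386545,  163.54561207]), [np.float64(1.38), np.float64(1.38)])
[ 494.9009341  -328.51364436  148.32790511]
-6 [248.6  17. ] [248.6 155.7] [280. 184.] [ 495.1 -452.8  153.5]
-4 [248.5  13. ] [248.6 156.2] [280.1 182.9] [ 495.1 -453.2  157.9]
-2 [248.5   9.1] [248.6 156.9] [280.2 181.7] [ 495.1 -453.4  162.2]
0 [248.5   5.3] [248.6 157.7] [280.2 180.5] [ 495.  -453.4  166.6]
2 [248.5   1.5] [248.5 158.6] [280.2 179.3] [ 495.  -453.3  170.9]
```

View pics/w15c.png

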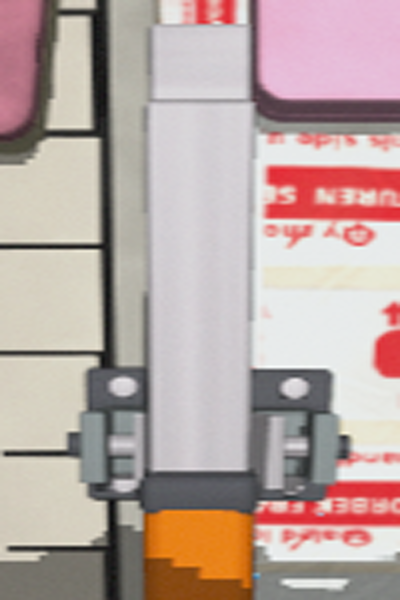

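The bar came out almost level, about 1.5° blade-down, and straight. I'll swing it to a start pose in front of the mouth.

Call:
apply_moves(rows=[{"dp": [0,-137,117],"twist": [-107,0,0],"claw": 1},{"dp": [0,-137,117],"twist": [-107,0,0],"claw": 1},{"dp": [0,-137,117],"twist": [-107,0,0],"claw": 1},{"dp": [0,-137,117],"twist": [-107,0,0],"claw": 1},{"dp": [0,-137,117],"twist": [-107,0,0],"claw": 1}])

```text
clock: 19.6
ee_pos: [374.3, -189.5, 143.5]
tool_rot: [[-0.001, 0.811, -0.585], [0.001, -0.585, -0.811], [-1.0, -0.002, 0.0]]
ft_force: [0.5, 0.2, -0.6]
finger_gap: 15.6
```

```bash
python3 - <<'E'
from h import *
s=status.get_state();R=np.array(s["tool_rot"]); print(np.degrees(np.arctan2(R[1,1],R[0,1])),tomove([377,-191.3,60]),s["joint_pos"])
E
```

```text
-35.77204985180897 [83.53425809  3.36211128 -0.15451099] [-6.11244064e-01  3.12787062e-01  1.91550625e+00 -5.02978489e-05
  9.14886043e-01  1.58392297e+00]
```

Call:
apply_moves(rows=[{"dp": [20,2,0],"twist": [-52.8,0,0],"claw": 1},{"dp": [20,2,0],"twist": [-52.8,0,0],"claw": 1},{"dp": [20,2,0],"twist": [-52.8,0,0],"claw": 1},{"dp": [50,2,0],"twist": [-52.8,0,0],"claw": 1},{"dp": [83,2,0],"twist": [-52.8,0,0],"claw": 1}])

```text
clock: 20.23
ee_pos: [376.6, -191.4, 60.0]
tool_rot: [[-0.0, 0.956, 0.292], [-0.0, 0.292, -0.956], [-1.0, -0.0, 0.0]]
ft_force: [0.7, -0.4, -1.7]
finger_gap: 16.1
```

```bash
python3 - <<'E'
from h import *
s=status.get_state();R=np.array(s["tool_rot"]); print(np.degrees(np.arctan2(R[1,1],R[0,1])),tomove([377,-191.3,12]),s["joint_pos"])
E
```

```text
16.989043058260307 [4.80357569e+01 4.35415970e-01 3.36741082e-02] [-6.11772510e-01  4.74400101e-01  1.99911450e+00 -3.36442497e-05
  6.68074532e-01  6.62535490e-01]
```

Call:
apply_moves(rows=[{"dp": [30,0,0],"twist": [0,0,1.5],"claw": 1},{"dp": [47,0,0],"twist": [0,0,1.5],"claw": 1},{"dp": [47,0,0],"twist": [0,0,1.5],"claw": 1},{"dp": [47,0,0],"twist": [0,0,1.5],"claw": 1}])

```text
clock: 20.72
ee_pos: [376.7, -191.5, 14.3]
tool_rot: [[0.025, 0.958, 0.287], [0.008, 0.286, -0.958], [-1.0, 0.026, -0.0]]
ft_force: [0.8, 0.2, -0.2]
finger_gap: 16.2
```

```bash
python3 - <<'E'
from h import *
s=status.get_state();print(s["ee_pos"],s["ft_force"])
m,im=snap("wrist","w17")
cv2.imwrite("pics/w17c.png",cv2.resize(im[0:230,170:330],None,fx=2.6*1.5,fy=2.6,interpolation=cv2.INTER_CUBIC))
m,im=snap("side","s17")
cv2.imwrite("pics/s17b.png",cv2.resize(im[140:230,180:290],None,fx=6.5,fy=6.5,interpolation=cv2.INTER_CUBIC))
E
```

```text
[ 376.73620735 -191.45738477   14.32706324] [ 0.83492815  0.15532453 -0.15508411]
```

View pics/w17c.png

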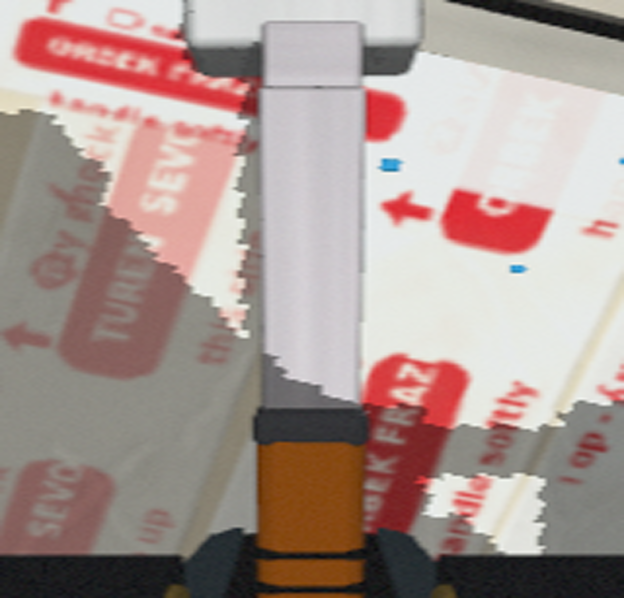

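View pics/s17b.png

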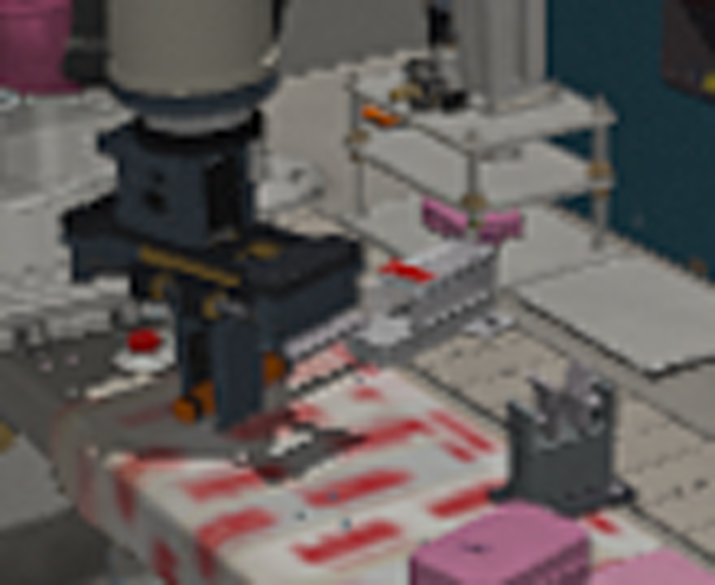

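Call:
apply_moves(rows=[{"dp": [3,10,-1],"twist": [0,0,0],"claw": 1},{"dp": [3.3,25,-1],"twist": [0,0,0],"claw": 1},{"dp": [3.6,38,-1],"twist": [0,0,0],"claw": 1},{"dp": [3.9,50,-1],"twist": [0,0,0],"claw": 1},{"dp": [3.9,50,-1],"twist": [0,0,0],"claw": 1}])

```text
clock: 21.45
ee_pos: [425.5, -176.0, 11.5]
tool_rot: [[0.026, 0.957, 0.288], [0.007, 0.288, -0.958], [-1.0, 0.027, 0.001]]
ft_force: [0.5, 0.3, 0.3]
finger_gap: 15.8
```

```bash
python3 - <<'E'
from h import *
s=status.get_state();print(s["ee_pos"],s["ft_force"],tomove([477.4,-160.6,10.5]))
m,im=snap("wrist","w18")
cv2.imwrite("pics/w18c.png",cv2.resize(im[0:230,170:330],None,fx=2.6*1.5,fy=2.6,interpolation=cv2.INTER_CUBIC))
m,im=snap("side","s18")
cv2.imwrite("pics/s18b.png",cv2.resize(im[140:230,180:290],None,fx=6.5,fy=6.5,interpolation=cv2.INTER_CUBIC))
E
```

```text
[ 425.51767357 -176.00958841   11.51693719] [0.4817735  0.32458396 0.33010616] [ 2.45909418 54.07578981  0.16487643]
```

View pics/w18c.png

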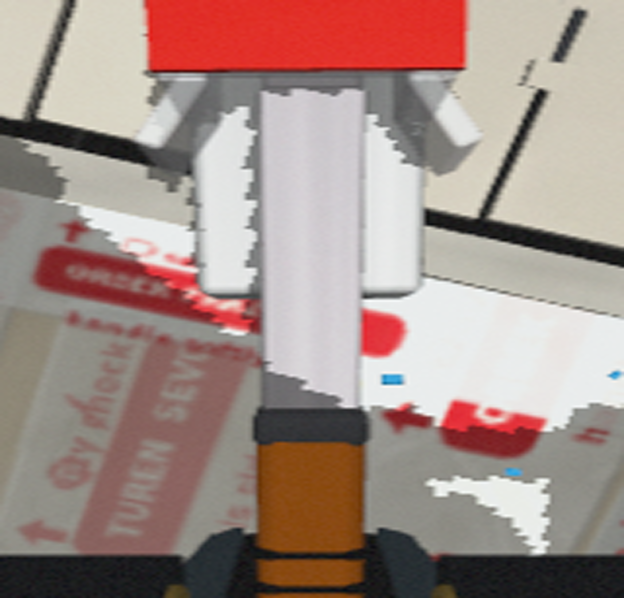

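View pics/s18b.png

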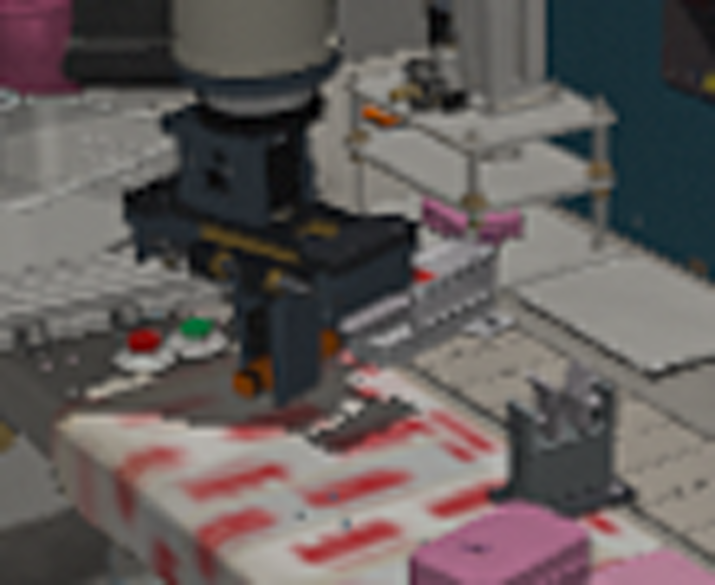

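The tip is entering the mouth centred: rail 198–422, blade at 312. Sliding in.

Call:
apply_moves(rows=[{"dp": [0.4,15,0],"twist": [0,0,0],"claw": 1},{"dp": [0.8,28,0],"twist": [0,0,0],"claw": 1},{"dp": [1.1,40,0],"twist": [0,0,0],"claw": 1},{"dp": [1.3,47,0],"twist": [0,0,0],"claw": 1},{"dp": [1.3,47,0],"twist": [0,0,0],"claw": 1}])

```text
clock: 22.18
ee_pos: [470.0, -162.6, 11.4]
tool_rot: [[0.025, 0.958, 0.287], [0.007, 0.287, -0.958], [-1.0, 0.026, 0.0]]
ft_force: [0.1, 0.4, -1.2]
finger_gap: 15.9
```

Call:
apply_moves(rows=[{"dp": [0.5,2,0],"twist": [0,0,0],"claw": 1},{"dp": [0.8,4,0],"twist": [0,0,0],"claw": 1},{"dp": [0.8,4,0],"twist": [0,0,0],"claw": 1}])

```text
clock: 22.55
ee_pos: [473.4, -161.7, 10.7]
tool_rot: [[0.025, 0.958, 0.286], [0.007, 0.286, -0.958], [-1.0, 0.026, -0.0]]
ft_force: [-0.1, 0.1, -0.9]
finger_gap: 16.1
```

```bash
python3 - <<'E'
from h import *
s=status.get_state();print(s["ee_pos"],s["ft_force"],tomove([477.4,-160.6,10]))
m,im=snap("wrist","w19")
cv2.imwrite("pics/w19c.png",cv2.resize(im[0:230,170:330],None,fx=2.6*1.5,fy=2.6,interpolation=cv2.INTER_CUBIC))
E
```

```text
[ 473.3736146  -161.68269496   10.72664512] [-0.06232168  0.13065017 -0.93129267] [0.83534587 4.14739011 0.11564367]
```

View pics/w19c.png

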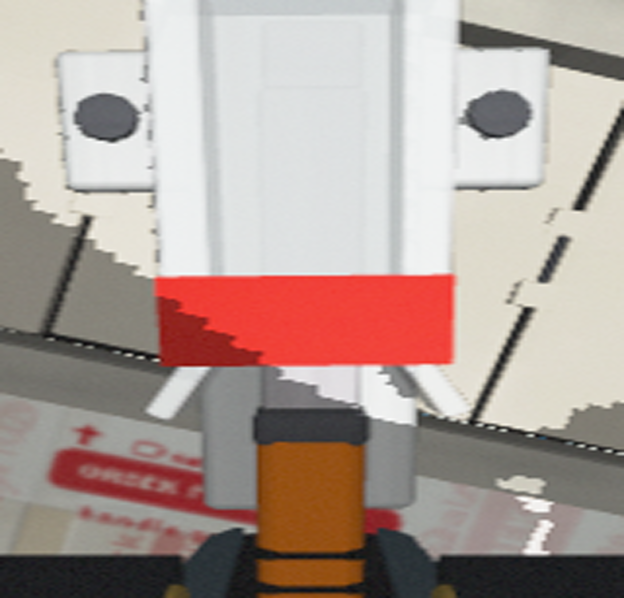

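The tip shows through the hood at row 22 and the end wall at about row 12, so a few mm remain. Creeping to contact.

Call:
apply_moves(rows=[{"dp": [0.5,1.5,0],"twist": [0,0,0],"claw": 1},{"dp": [0.8,3,0],"twist": [0,0,0],"claw": 1},{"dp": [0.8,4,0],"twist": [0,0,0],"claw": 1},{"dp": [0.8,4,0],"twist": [0,0,0],"claw": 1}])

```text
clock: 23.1
ee_pos: [477.3, -160.4, 10.0]
tool_rot: [[0.025, 0.958, 0.287], [0.007, 0.286, -0.958], [-1.0, 0.026, 0.0]]
ft_force: [-0.5, 0.4, -1.0]
finger_gap: 15.7
```

Call:
apply_moves(rows=[{"dp": [0,1,0],"twist": [0,0,0],"claw": 1},{"dp": [0,2,0],"twist": [0,0,0],"claw": 1},{"dp": [0,2,0],"twist": [0,0,0],"claw": 1}])

```text
clock: 23.48
ee_pos: [478.6, -159.8, 10.0]
tool_rot: [[0.024, 0.958, 0.287], [0.008, 0.286, -0.958], [-1.0, 0.025, -0.0]]
ft_force: [-3.9, -2.2, 1.1]
finger_gap: 15.8
```

Call:
apply_moves(rows=[{"dp": [0,1,0],"twist": [0,0,0],"claw": 1},{"dp": [0,1,0],"twist": [0,0,0],"claw": 1},{"dp": [0,1,0],"twist": [0,0,0],"claw": 1}])

```text
clock: 23.85
ee_pos: [478.6, -159.4, 9.9]
tool_rot: [[0.022, 0.958, 0.286], [0.008, 0.286, -0.958], [-1.0, 0.024, -0.001]]
ft_force: [-9.4, -6.1, 0.4]
finger_gap: 16.0
```

```bash
python3 - <<'E'
from h import *
s=status.get_state();print(s["ee_pos"],s["ft_force"])
m,im=snap("wrist","w20")
cv2.imwrite("pics/w20c.png",cv2.resize(im[0:230,170:330],None,fx=2.6*1.5,fy=2.6,interpolation=cv2.INTER_CUBIC))
E
```

```text
[ 478.63899588 -159.44936645    9.86956877] [-9.42379573 -6.13141409  0.3510393 ]
```

View pics/w20c.png

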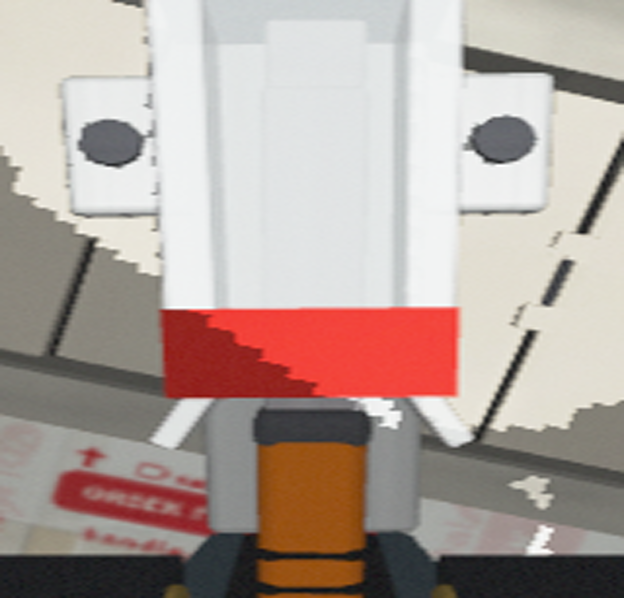

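It stopped at 11 N against the end wall, so it is home. I'll lower onto the rail and release.

Call:
apply_moves(rows=[{"dp": [0.7,0,0],"twist": [0,0,0],"claw": 1},{"dp": [1.4,0,0],"twist": [0,0,0],"claw": 1},{"dp": [1.4,0,0],"twist": [0,0,0],"claw": 1}])

```text
clock: 24.28
ee_pos: [478.8, -159.5, 9.2]
tool_rot: [[0.023, 0.958, 0.286], [0.008, 0.286, -0.958], [-1.0, 0.024, -0.001]]
ft_force: [-13.6, -4.4, 19.4]
finger_gap: 15.7
```

Call:
apply_moves(rows=[{"dp": [0,0,0],"twist": [0,0,0],"claw": 0.75},{"dp": [0,0,0],"twist": [0,0,0],"claw": 0.6},{"dp": [0,0,0],"twist": [0,0,0],"claw": 0.5},{"dp": [-40,0,0],"twist": [0,0,0],"claw": 0.5},{"dp": [-90,-10,0],"twist": [0,0,-1.5],"claw": 0.5}])

```text
clock: 24.9
ee_pos: [467.9, -162.9, 98.9]
tool_rot: [[-0.002, 0.958, 0.287], [0.001, 0.287, -0.958], [-1.0, -0.002, -0.001]]
ft_force: [0.2, 0.3, 0.6]
finger_gap: 45.5
```

Call:
apply_moves(rows=[{"dp": [-40,-60,40],"twist": [0,0,0],"claw": 0.5},{"dp": [-60,-60,40],"twist": [0,0,0],"claw": 0.5},{"dp": [-60,-60,40],"twist": [0,0,0],"claw": 0.5}])

```text
clock: 25.28
ee_pos: [422.8, -220.1, 160.3]
tool_rot: [[0.003, 0.959, 0.285], [-0.002, 0.285, -0.959], [-1.0, 0.003, 0.003]]
ft_force: [0.0, 0.1, -0.4]
finger_gap: 45.6
```

```bash
python3 - <<'E'
from h import *
s=status.get_state();print(s["ee_pos"],s["ft_force"],s["finger_gap"])
m,im=snap("wrist","w21")
cv2.imwrite("pics/w21c.png",cv2.resize(im[0:230,110:310],None,fx=3.4,fy=2.6,interpolation=cv2.INTER_CUBIC))
m,im=snap("side","s21")
cv2.imwrite("pics/s21b.png",cv2.resize(im[140:270,180:330],None,fx=4.5,fy=4.5,interpolation=cv2.INTER_CUBIC))
E
```

```text
[ 422.82486556 -220.05370852  160.28977079] [ 0.00349406  0.13470714 -0.35317052] 45.59168248770898
```

View pics/w21c.png

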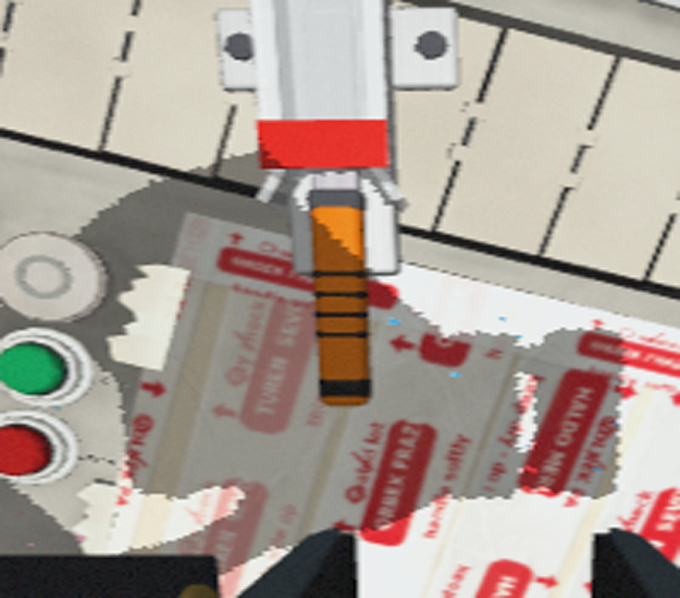

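View pics/s21b.png

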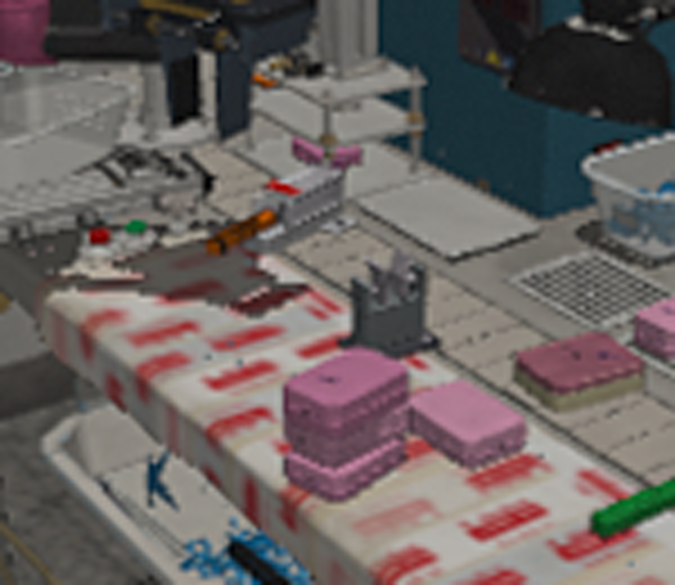

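```bash
python3 - <<'E'
from h import *
import pickle
w=pickle.load(open("pics/w21.pkl","rb"));s=pickle.load(open("pics/s21.pkl","rb"))
P=lambda u,v:(110+u/3.4,v/2.6)
e=atz(w,P(345,403),27);ml=atz(w,P(259,168),50);mr=atz(w,P(388,166),50);m=(ml+mr)/2
u=np.array([np.cos(np.radians(17)),np.sin(np.radians(17)),0]);n=np.array([-u[1],u[0],0])
print("end",e.round(1),"mouth",m.round(1),"out",(m-e)@u,"lat",(e-m)@n)
b=atz(w,P(336,206),34);d=b-e;print("handle band",(b-e)@u,np.degrees(np.arctan2(d[1],d[0])), "black/steel",(m-atz(w,P(334,190),34))@u)
print("tri end",tri([(w,P(345,403)),(s,(208/4.5+180,247/4.5+140))]))
E
```

```text
end [ 444.7 -169.9   27. ] mouth [ 530.2 -144.4   50. ] out 89.28674673034125 lat 0.649105990949721
handle band 78.3242457857373 15.947226195429915 black/steel 5.080110078787795
tri end (array([ 443.90423388, -169.36729428,   21.19223598]), [np.float64(0.06), np.float64(0.06)])
```

Ninety mm should stick out. I measure 89.3, with the handle/blade joint 5.1 mm in front of the mouth (expected 5), so it is fully home. Handing in.

```bash
python3 - <<'E'
from plant import ticket
print(ticket.job_done())
E
```

```text
the job is handed in; nothing more can be done
None
```

The bar is now blade first and fully home in the guard, released, with the robot clear of everything. It took about 25 s of the 72 s allowed.

- **Drawing out and clipping:** I drew the bar out by the blade and pressed it into the clip. On the first press it tilted handle-up in the grip. I let go and pressed it level with both fingertips astride the clip, up to 24 N.
- **Seat check:** A fit to the wrist and side views gave a mid-height of 51.8 mm (52 expected), 0.4° of pitch, and the bar's middle about 3 mm off the clip's centre along the bar.
- **Return to the guard:** I regrasped it by the orange handle and slid it in until it stopped against the end wall at about 11 N. I then lowered it onto the rail and let go.
- **Last checks:** About 89.3 mm of the bar sticks out (90 expected) and it lies within 1 mm of the guard's axis. The moulds look unmoved in the last side view. The bar was never laid on the bench, and no force reading passed about 25 N.
- **Disagreements:** The two-view height of the handle end came out at 21 mm. That fits the end's lower edge (20 mm), not its middle (27 mm). The side camera also disagreed with the wrist camera by up to about 3 mm on some points.

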